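Fit the drain grate in the glazing tray and set the beaker on it

ROBOT

A 6-joint arm with a two-finger parallel gripper is mounted at the origin on the work surface. World frame = base frame: x ahead of the robot, y to its left, z up, the work surface at z = 0. Lengths are in mm, angles in rad, forces in N, time in s.
With the tool pointing down it reaches from about 400 to 925 mm from the base axis. Payload 12.5 kg.
Tool frame: the origin (TCP) lies on the centre line of the jaws, within the pads' length; the fingertips stand 25 mm ahead of it and the grasp point (between the pads) lies 6 mm ahead of it (env.tip_extent is the distance from the TCP to the fingertips, in mm); x points along the fingers, z is the direction in which the jaws open and shut, and the axes are right-handed (so a half turn about x gives the same grasp; the last joint's range is limited). The gripper opens to 95 mm and grips with 3 to 60 N. Pads are 20 mm wide; open, the fingers measure 119 mm over their backs; the gripper's body (75 mm by 180 mm) begins 59 mm behind the grasp point.
Start: joints at [-1.448, 0.491, 1.559, -0, 1.092, -0.106], TCP at [141.777, -608.723, 239.661] pointing down, gripper open.
Joint ranges: [-3.1, 3.1], [-0.84, 2.19], [0.05, 2.79], [-1.13, 4.28], [0.06, 2.93], [-2.69, 2.69]. Speed limits (rad/s): [2.22, 2.22, 2.79, 3.14, 3.14, 3.14].

INTERFACE

Orientations are given as [roll, pitch, yaw] about the fixed x, y, z axes, in that order (R = Rz(yaw) Ry(pitch) Rx(roll)).
In Python, from cell import env gives the robot as it stands.
- The arm moves only by the tool step_arm, never from a script. Its argument "rows" is a list of rows, each a list of 6 numbers: the shift along the tool's x, y, z in mm, then the turn, a rotation vector about the tool's x, y, z in rad. In form: [[x, y, z, wx, wy, wz], ...]. A call has 1 to 8 rows; each row shifts and turns the pose as measured when the row begins, along the tool's axes as they then stand; what a row does not reach is not made up. A row lasts 1/8 s, in which the tool goes at most 62.5 mm and 10.7 degrees, less where a joint would pass 70% of its speed; a pose out of reach is approached as far as the arm can. A call is refused whole if a number of a shift passes 62.5 or a number of a turn 0.188, either way. A call with a gripper value outside its range is refused whole. "grip" is the finger opening in mm, from 0 to 95.1, set as the call begins (left out, the last holds). The fingers move at their own pace and stop on an object; the grip force is fixed at half the most. Time passes only in rows, so rows that do not move let the fingers close. It gives the time, the measured TCP pose, the force and the opening at its end, in the units of the state.
- env.state(): the state, without advancing time (a new reading comes with each control period).
- env.read_camera(name): name is "side" or "top" or "wrist"; returns the picture (384x512x3 uint8, red, green, blue); there is no depth.
- env.get_calibration(name): a dict with "fx", "fy", "cx", "cy" (pixels), "D" ([k1, k2, p1, p2, k3] as OpenCV has them; the pictures are not rectified), "pose" (4x4, takes a point from camera to world coordinates); the wrist camera has in their place "hand_eye" (4x4, takes a point from camera to tool coordinates, whose origin is the TCP and whose axes are the tool frame's). Camera axes: x right, y down, z forward; pixel columns grow to the right and rows downward; lengths in mm; the calibration is good to about 2 mm. A picture is of the moment at which its call begins: read the wrist's pose just before it. get_calibration takes no time and is no camera call.
- env.job_done(): hands the job in, once; it reports no verdict.
The state is a dict: "t": time; "joints": joint angles; "qvel": joint speeds; "tau": joint torques, N m; "eef_pos": TCP position; "tcp_rot": TCP orientation; "ft_force": force on the tool from outside, world axes, zero at the start; "moment": the same for the moment, N m; "opening": opening from 0.0 (shut) to 1.0 (fully open).
Only numpy, scipy, OpenCV 4.12 (cv2) and the standard library are available. Lean on these libraries where they do the work, as an engineer would, in place of code of your own. Each camera call takes 0.05 s, during which the arm holds its last target.

TASK

Get the glazing station ready: take the slatted drain grate by its handle, tuck its edge farther from the handle under the tray's dark retaining lip, and lower the handle end until the grate lies flat on the tray's ledges. Then stand the terracotta beaker upright on the slats, between the lip and the handle. Set both down gently, never tip the beaker over, and leave the jar, bowl and mug where they are.

Things in the scene. Friction and masses are not known exactly. Their poses are not given: they have to be found in the camera images.
- tray: Red glazing tray fixed to the table, 184 x 134 mm; origin at table height under its centre. Pocket 168 mm long (x) by 118 mm wide (y), walls 8 mm thick, 28 mm high (32 mm at the lip end). Two ledges along its long sides, 14 mm wide, tops at z = 20 mm. Lip at the -x end (towards the robot); the +x end is free. Clear opening 152 mm: the 160 mm grate goes in only tilted.
- tray_lip (a point): Middle of the lower inner edge of the tray's dark steel retaining lip, with the tray's axes: 68 mm from the tray's centre along -x, 32 mm above the table. The lip is 4 mm thick (top at 36 mm), spans the full width and overhangs the pocket by 16 mm, from the end wall's inner face at x = -84 mm to x = -68 mm.
- grate_grip (a point): Centre of the dark wooden handle on the loose aluminium drain grate: an upright bar 14 mm thick (x), 70 mm long (y), 40 mm high on the grate's top, 40 mm from the grate's centre along +x, its centre 26 mm above the underside. Axes are the grate's: +x from the grate's centre to the handle end, z up.
- grate_mid (a point): Centre of the grate at half thickness. Grate: 160 mm long (x), 110 mm wide (y), 6 mm thick, about 0.26 kg, starting flat on the table, handle up. Same axes. Seated, this point is 23 mm above the table, over the tray's centre within 4 mm of play.
- grate_edge (a point): Middle of the lower edge of the grate at the end farther from the handle (80 mm from the grate's centre along -x, on the underside): the edge that goes under the lip. Same axes.
- beaker_mid (a point): Centre, half-way up, of the loose straight-sided terracotta beaker: open-topped, 64 mm outside diameter, 100 mm tall, wall 5 mm, about 0.24 kg, standing upright on the table; z is its axis. The room for it on the seated grate runs from the lip (tray x = -68 mm) to the handle (grate x = +33 mm).
- jar_mid (a point): Centre, half-way up, of a blue lidded glaze jar, 68 mm diameter, 85 mm tall, loose. To be left alone. The jar and the beaker may have changed places.
- bowl: Loose blue ceramic bowl, 100 mm across, 50 mm high, origin under its centre. To be left alone.
- mug: Loose white mug, 80 mm across, 90 mm high, origin under its centre. To be left alone.
Not all that is in view belongs to the job. Of the things like the tray, leave any that is purple; of the rest the smaller one is meant.

How it is judged (in metres and radians):
On the way, in this order (a step that is already met when the one before it is completed fails the run):
1. the grate's edge farther from the handle is under the lip while its handle end is still raised (x of grate_edge in the frame of tray between -0.088 and -0.07 m and z of grate_edge in the frame of tray between 0.015 and 0.03 m and angle between grate_mid's own z axis and vertical above 0.03 rad), for 0.05 s.
2. the grate lies flat on the tray's ledges and the fingers have let go of it (z of grate_mid in the frame of tray below 0.0255 m and angle between grate_mid's own z axis and vertical below 0.03 rad and x of grate_edge in the frame of tray below -0.07 m and contact force between the fingers and grate below 0.1 N), for 0.2 s.
At the end, for the whole second after the job is handed in: Grate flat (0.03 rad) on the ledges, far-from-handle edge under the lip, centre within 6 mm of the tray's in x, y and 20-25.5 mm high. Beaker upright (0.05 rad) on the grate: axis -45 to +20 mm in grate x, within 30 mm in y, its centre 49-57 mm above the grate's (x of grate_mid in the frame of tray between -0.006 and 0.006 m and y of grate_mid in the frame of tray between -0.006 and 0.006 m and z of grate_mid in the frame of tray between 0.02 and 0.0255 m and angle between grate_mid's own z axis and vertical below 0.03 rad and x of grate_grip in the frame of tray above 0.03 m and x of beaker_mid in the frame of grate_mid between -0.045 and 0.02 m and y of beaker_mid in the frame of grate_mid between -0.03 and 0.03 m and z of beaker_mid in the frame of grate_mid between 0.049 and 0.057 m and angle between beaker_mid's own z axis and vertical below 0.05 rad); the robot touches nothing.
It fails at once if the beaker is tipped over (more than 0.6 rad) (angle between beaker_mid's own z axis and vertical above 0.6 rad).
It fails at once if the beaker is dropped or knocked hard on the grate (over 60 N) (contact force between beaker and grate above 60 N).
It fails at once if the grate is dropped into or forced against the tray (over 80 N) (contact force between grate and tray above 80 N).
It fails at once if the jar, bowl or mug is pushed away (over 30 mm) (distance of any of jar_mid, bowl, mug from where it was at the start of the episode above 0.03 m).
It also fails if it takes over 59 s, if anything falls off the work surface, if the arm or the gripper's body presses on something with over 40 N, if the wrist force passes 120 N, or if a joint passes its speed limit or range.

## Working session

There is one attempt and no reset: what is moved stays moved. The work goes in short steps, Python scripts to look and compute and a tool call to move; the robot and the scene stay as the last step left them, time stands still between calls to the robot, and variables do not carry over. Pictures are saved under pics/ and viewed, and the job is handed in when it is done.

Besides the shell and the picture viewer there is one more tool, called after "Call:" as name(argument=value, ...) on one line, values as JSON. step_arm: Moves the arm, as the interface text tells. Its arguments: {"type":"object","properties":{"rows":{"type":"array","items":{"type":"array","items":{"type":"number"}}},"grip":{"type":"number"}},"required":["rows"]}

```bash
ls; mkdir -p pics
python3 - <<'E'
from cell import env
import cv2,json
print(env.state())
for n in ["side","top","wrist"]:
    im=env.read_camera(n); cv2.imwrite(f"pics/{n}0.png",im[:,:,::-1])
    c=env.get_calibration(n); print(n,{k:(v.tolist() if hasattr(v,'tolist') else v) for k,v in c.items()})
print(env.tip_extent)
E
```

```text
pics
{'t': 0.0, 'joints': array([-1.44757660e+00,  4.91574572e-01,  1.55943721e+00, -3.93999947e-05,
        1.09169625e+00, -1.05597667e-01]), 'qvel': array([-0.00056269,  0.00013667, -0.00065238, -0.00156808,  0.00061242,
        0.00023518]), 'tau': array([-2.61935102e-04, -6.12633276e+01, -2.58179355e+01,  6.92469534e-02,
        4.81931702e-02, -9.19216541e-05]), 'eef_pos': array([ 141.75534722, -608.49661723,  239.05662159]), 'tcp_rot': array([3.06731376, 1.5696804 , 1.72535301]), 'ft_force': array([0.34001703, 0.47420837, 0.03051362]), 'moment': array([-0.01358178,  0.03494509, -0.02964444]), 'opening': 1.0000612530490147}
side {'fx': 466.94068874037606, 'fy': 466.94068874037606, 'cx': 254.77261506864713, 'cy': 187.14426142253888, 'D': [-0.06629227739350592, 0.0, 0.0, 0.0, 0.0], 'pose': [[-0.8960100178724882, -0.33397490671976815, 0.2926205897637159, 154.31722663121374], [-0.44384488845364933, 0.692859762236634, -0.5682843169285622, 751.0876756657462], [-0.012952330512708134, -0.6390665939907334, -0.769042343164128, 1005.1477984711817], [0.0, 0.0, 0.0, 1.0]]}
top {'fx': 416.91
[... 193 characters left out ...]
0.11827144878972681, 347.6467422697292], [-0.9997798361016881, -0.020243235850230995, -0.0055218408880788866, 43.67536283221326], [0.007876229797065438, -0.1181380181389465, -0.9929659478926683, 1493.7769504679227], [0.0, 0.0, 0.0, 1.0]]}
wrist {'fx': 318.45476679104655, 'fy': 318.45476679104655, 'cx': 254.89442543015343, 'cy': 194.14688716849864, 'D': [0.005417143100578431, 0.0, 0.0, 0.0, 0.0], 'hand_eye': [[0.0006671040266069873, -0.24264204954154878, 0.970115658448256, -145.82574898116118], [0.000610160405942882, -0.9701155949622701, -0.24264245324196385, 67.73275924587959], [0.9999995913381645, 0.0007537939215538146, -0.000499117448226538, 1.0647923348381383], [0.0, 0.0, 0.0, 1.0]]}
25.0
```

View pics/side0.png

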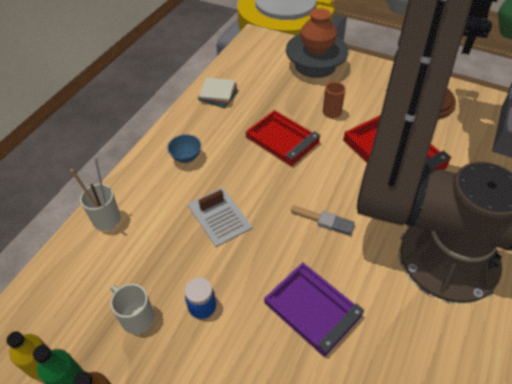

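View pics/top0.png

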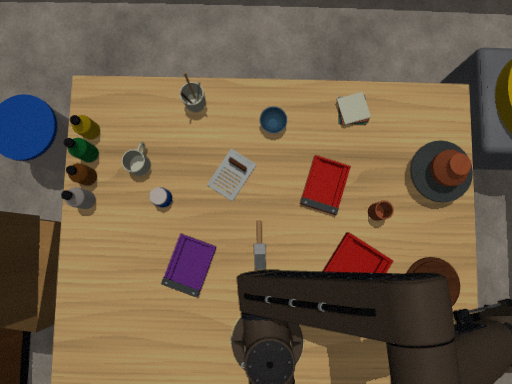

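View pics/wrist0.png

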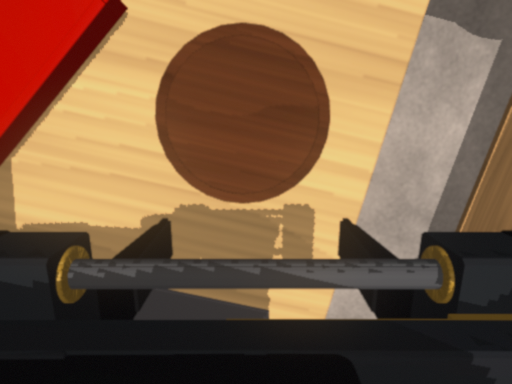

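```bash
cat > h.py <<'E'
import numpy as np,cv2
from cell import env
from scipy.spatial.transform import Rotation as Rn
def rays(n,px,T=None):
    c=env.get_calibration(n); K=np.array([[c['fx'],0,c['cx']],[0,c['fy'],c['cy']],[0,0,1.]])
    p=cv2.undistortPoints(np.array(px,float).reshape(-1,1,2),K,np.array(c['D'])).reshape(-1,2)
    P=np.array(c['pose']) if n!='wrist' else T@np.array(c['hand_eye'])
    d=np.c_[p,np.ones(len(p))]@P[:3,:3].T
    return P[:3,3],d
def toplane(n,px,z,T=None):
    o,d=rays(n,px,T); return o+d*((z-o[2])/d[:,2])[:,None]
def proj(n,X,T=None):
    c=env.get_calibration(n); K=np.array([[c['fx'],0,c['cx']],[0,c['fy'],c['cy']],[0,0,1.]])
    P=np.array(c['pose']) if n!='wrist' else T@np.array(c['hand_eye'])
    Q=np.linalg.inv(P); r=cv2.Rodrigues(Q[:3,:3])[0]
    return cv2.projectPoints(np.array(X,float).reshape(-1,3),r,Q[:3,3],K,np.array(c['D']))[0].reshape(-1,2)
def tri(px1,n1,px2,n2):
    (o1,d1),(o2,d2)=rays(n1,[px1]),rays(n2,[px2]);d1=d1[0];d2=d2[0]
    A=np.c_[d1,-d2]; s=np.linalg.lstsq(A,o2-o1,rcond=None)[0]
    a,b=o1+s[0]*d1,o2+s[1]*d2
    return (a+b)/2,np.linalg.norm(a-b)
def pose():
    s=env.state(); T=np.eye(4); T[:3,:3]=Rn.from_euler('xyz',s['tcp_rot']).as_matrix(); T[:3,3]=s['eef_pos']; return T
def crop(im,x0,y0,x1,y1,k,f):
    cv2.imwrite(f,cv2.resize(im[y0:y1,x0:x1],None,fx=k,fy=k,interpolation=cv2.INTER_CUBIC)[:,:,::-1])
E
python3 - <<'E'
from h import *
t=cv2.imread('pics/top0.png');s=cv2.imread('pics/side0.png')
for im,n in((t,'top'),(s,'side')):
    hsv=cv2.cvtColor(im,cv2.COLOR_BGR2HSV)
    for nm,lo,hi in(('red',(0,230,100),(5,255,255)),('purple',(130,100,60),(150,255,255)),('blue',(100,120,40),(125,255,255))):
        m=cv2.inRange(hsv,lo,hi)
        for c in cv2.findContours(m,cv2.RETR_EXTERNAL,cv2.CHAIN_APPROX_NONE)[0]:
            if cv2.contourArea(c)>120:
                r=cv2.minAreaRect(c); q=cv2.boxPoints(r); w=toplane(n,q,28)[:,:2]
                print(n,nm,np.round(r[0]),q.round().tolist(),'mm',np.linalg.norm(np.diff(w[:3],axis=0),axis=1).round(),w.mean(0).round())
a=t[:,:,::-1]; crop(a,290,140,410,290,4,'pics/c1.png')
b=s[:,:,::-1]; crop(b,230,70,460,220,3,'pics/c2.png'); crop(b,170,170,270,320,4,'pics/c3.png')
crop(a,140,130,270,310,3,'pics/c4.png')
E
```

```text
top purple [190. 262.] [[163.0, 277.0], [180.0, 233.0], [216.0, 247.0], [199.0, 290.0]] mm [161. 134.] [270. 274.]
top blue [273. 119.] [[256.0, 119.0], [273.0, 102.0], [291.0, 120.0], [274.0, 137.0]] mm [89. 91.] [784.  -8.]
top blue [ 28. 128.] [[-0.0, 95.0], [56.0, 95.0], [56.0, 160.0], [0.0, 160.0]] mm [211. 243.] [739. 884.]
side red [361. 142.] [[346.0, 132.0], [374.0, 129.0], [376.0, 152.0], [349.0, 155.0]] mm [87. 98.] [ 320. -264.]
side red [280. 133.] [[252.0, 133.0], [282.0, 106.0], [307.0, 133.0], [277.0, 160.0]] mm [156. 146.] [ 554. -197.]
side purple [312. 306.] [[262.0, 301.0], [300.0, 258.0], [362.0, 312.0], [324.0, 355.0]] mm [147. 192.] [257. 283.]
side blue [202. 308.] [[187.0, 301.0], [213.0, 296.0], [217.0, 315.0], [191.0, 320.0]] mm [61. 47.] [477. 397.]
side blue [185. 148.] [[170.0, 155.0], [178.0, 133.0], [201.0, 141.0], [193.0, 163.0]] mm [95. 79.] [777. -18.]
```

View pics/c1.png

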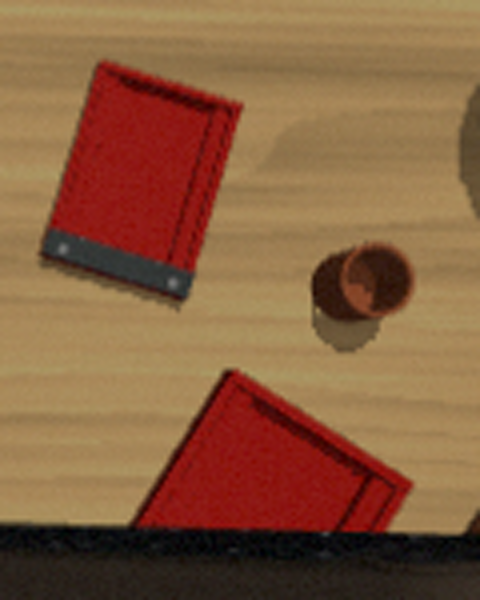

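View pics/c2.png

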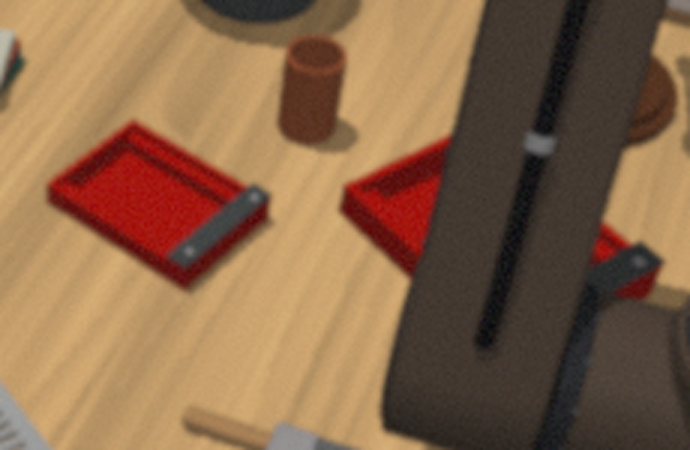

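View pics/c4.png

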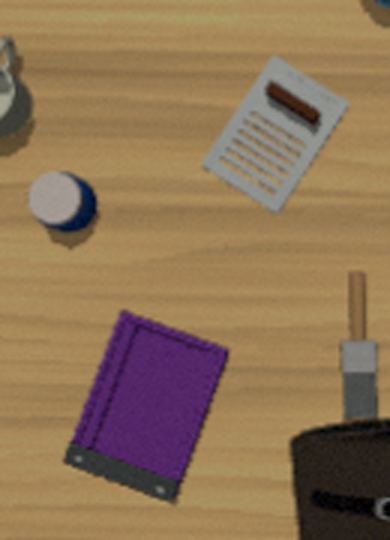

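Candidates: purple tray (top 190,265) is ruled out. Red A is at (326,185) and red B at (357,260). A's far edge is about 36 px (~134 mm) and B's about 53 px, so A is the smaller one and the tray meant. The terracotta beaker is at (380,211), the jar with the white lid at (161,198) and the grate at (232,175). Next I'll measure rough poses.

Run:
```python
from h import *
def un(p,x0,y0,k): return (np.array(p,float)+.5)/k-.5+[x0,y0]
g=un([(275,57),(348,103),(277,212),(203,165)],140,130,3)
G=toplane('top',g,6); print('grate corners',G.round(1)[:,:2].tolist(),G.mean(0).round(1), np.linalg.norm(np.diff(G,axis=0),axis=1).round())
v=(G[0]+G[1]-G[2]-G[3]); print('grate x dir',np.degrees(np.arctan2(v[1],v[0])), 'perp',np.degrees(np.arctan2(*(G[0]+G[3]-G[1]-G[2])[[1,0]])))
h=toplane('top',un([(293,102)],140,130,3),46); print('handle top',h.round(1))
t=un([(103,62),(242,105),(185,300),(40,255)],290,140,4)
F=toplane('top',t[:2],28);L=toplane('top',t[2:],30)
P=np.r_[F,L];print('tray',P.round(1).tolist(),P.mean(0).round(1),np.linalg.norm(np.diff(P,axis=0),axis=1).round())
v=P[0]+P[1]-P[2]-P[3];print('tray xdir',np.degrees(np.arctan2(v[1],v[0])),np.degrees(np.arctan2(*(P[0]+P[3]-P[1]-P[2])[[1,0]])))
b=toplane('top',un([(378,280)],290,140,4),100);print('beaker',b)
j=toplane('top',un([(55,200)],140,130,3),85);print('jar',j)
# B
t=un([(232,370),(412,485)],290,140,4);F=toplane('top',t,28);print('B width',np.linalg.norm(F[0]-F[1]),F)
T=pose();print(T.round(3))
```

```text
grate corners [[677.3, 142.0], [622.5, 52.3], [488.6, 134.4], [543.4, 224.7]] [583.  138.3   6. ] [105. 157. 106.]
grate x dir -31.60680003545443 perp 58.66280385535116
handle top [[615.  116.7  46. ]]
tray [[655.3, -161.1, 28.0], [618.9, -286.0, 28.0], [443.2, -234.0, 30.0], [480.4, -105.8, 30.0]] [ 549.4 -196.7   29. ] [130. 183. 134.]
tray xdir -17.025885069137384 73.77808323508525
beaker [[ 458.54666604 -384.05205238  100.        ]]
jar [[489.65894033 381.48311338  85.        ]]
B width 185.6479084833124 [[ 382.57596084 -275.73921059   28.        ]
 [ 285.12833562 -433.75536883   28.        ]]
[[-0.00000e+00  9.74000e-01  2.27000e-01  1.41752e+02]
 [ 1.00000e-03  2.27000e-01 -9.74000e-01 -6.08549e+02]
 [-1.00000e+00  0.00000e+00 -1.00000e-03  2.39194e+02]
 [ 0.00000e+00  0.00000e+00  0.00000e+00  1.00000e+00]]
```

View pics/c3.png

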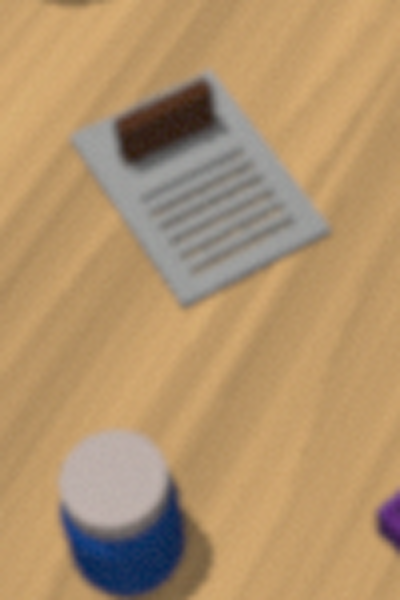

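```bash
cat >> h.py <<'E'
def down(yaw,pitch=0):
    # tool x down, tool z along heading yaw; pitch>0 raises the +heading end of a held object
    z=np.array([np.cos(yaw),np.sin(yaw),0]);x=np.array([0,0,-1.]);y=np.cross(z,x)
    R=np.c_[x,y,z]
    ax=np.cross(z,[0,0,1.])  # rotating z towards up
    return Rn.from_rotvec(ax*pitch).as_matrix()@R
def plan(p,R,n):
    T=pose();R0=T[:3,:3];dr=Rn.from_matrix(R0.T@R).as_rotvec()
    p=np.array(p,float);rows=[]
    for i in range(n):
        Ri=R0@Rn.from_rotvec(dr*i/n).as_matrix()
        rows.append(np.r_[(Ri.T@((p-T[:3,3])/n)).round(1),(dr/n).round(4)])
    print('dist',np.linalg.norm(p-T[:3,3]).round(1),'rot',dr.round(4))
    for r in rows: print(r.tolist())
E
python3 - <<'E'
from h import *
plan([612,120,239],down(np.radians(-31.5)),16)
E
```

```text
dist 867.1 rot [-7.922e-01 -8.000e-04 -4.000e-04]
[0.0, 39.0, -37.7, -0.0495, -0.0, -0.0]
[0.0, 40.8, -35.7, -0.0495, -0.0, -0.0]
[0.0, 42.5, -33.6, -0.0495, -0.0, -0.0]
[0.0, 44.1, -31.5, -0.0495, -0.0, -0.0]
[0.0, 45.6, -29.3, -0.0495, -0.0, -0.0]
[0.0, 47.0, -27.0, -0.0495, -0.0, -0.0]
[0.0, 48.3, -24.6, -0.0495, -0.0, -0.0]
[0.0, 49.4, -22.2, -0.0495, -0.0, -0.0]
[0.0, 50.5, -19.7, -0.0495, -0.0, -0.0]
[0.0, 51.4, -17.2, -0.0495, -0.0, -0.0]
[0.0, 52.2, -14.6, -0.0495, -0.0, -0.0]
[0.0, 52.8, -12.0, -0.0495, -0.0, -0.0]
[0.0, 53.4, -9.4, -0.0495, -0.0, -0.0]
[0.0, 53.8, -6.8, -0.0495, -0.0, -0.0]
[0.0, 54.0, -4.1, -0.0495, -0.0, -0.0]
[0.0, 54.2, -1.4, -0.0495, -0.0, -0.0]
```

Call:
step_arm(rows=[[0,39,-38,-0.05,0,0],[0,41,-36,-0.05,0,0],[0,42,-34,-0.05,0,0],[0,44,-31,-0.05,0,0],[0,46,-29,-0.05,0,0],[0,47,-27,-0.05,0,0],[0,48,-25,-0.05,0,0],[0,49,-22,-0.05,0,0]], grip=50)

```text
t: 1.15
eef_pos: [378.5, -234.0, 238.0]
tcp_rot: [2.489, 1.569, 1.553]
ft_force: [1.3, -1.2, -0.3]
opening: 0.53
```

Call:
step_arm(rows=[[0,50,-20,-0.05,0,0],[0,51,-17,-0.05,0,0],[0,52,-15,-0.05,0,0],[0,53,-12,-0.05,0,0],[0,53,-9,-0.05,0,0],[0,54,-7,-0.05,0,0],[0,54,-4,-0.05,0,0],[0,54,-1,-0.05,0,0]])

```text
t: 2.15
eef_pos: [612.1, 147.5, 238.6]
tcp_rot: [1.862, 1.57, 1.34]
ft_force: [0.4, -1.4, -0.4]
opening: 0.521
```

Run:
```python
from h import *
s=env.state();print(s['qvel'].round(3));T=pose();np.save('T1.npy',T);print(T.round(3))
im=env.read_camera('wrist');cv2.imwrite('pics/w1.png',im[:,:,::-1])
im=env.read_camera('top');cv2.imwrite('pics/top1.png',im[:,:,::-1]);crop(im,290,130,410,310,3,'pics/c5.png')
```

```text
[ 0.584  0.437 -0.782 -0.003  0.335  0.173]
[[ 0.00000e+00  4.98000e-01  8.67000e-01  6.12096e+02]
 [ 1.00000e-03  8.67000e-01 -4.98000e-01  1.47467e+02]
 [-1.00000e+00  1.00000e-03 -0.00000e+00  2.38571e+02]
 [ 0.00000e+00  0.00000e+00  0.00000e+00  1.00000e+00]]
```

View pics/w1.png

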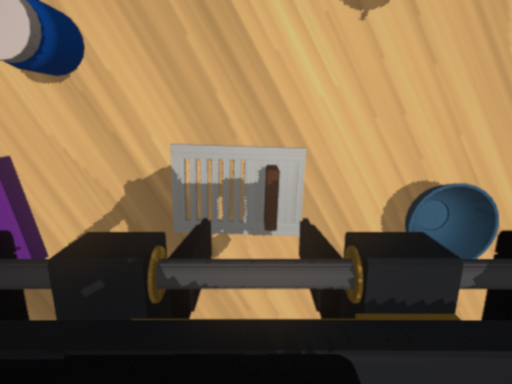

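View pics/c5.png

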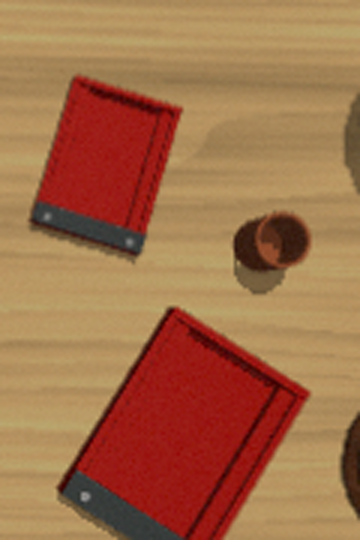

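Both red trays are visible now: A (crop 105,165) is clearly smaller than B (crop 185,430). In the wrist view the grate spans (170..306, 143..236) with the handle at (271,197). I'll let the arm settle and measure again.

Call:
step_arm(rows=[[0,-20,0,0,0,0],[0,0,0,0,0,0],[0,0,0,0,0,0]])

```text
t: 2.62
eef_pos: [601.2, 129.6, 237.4]
tcp_rot: [2.694, 1.569, 2.174]
ft_force: [0.2, -0.5, 0.8]
opening: 0.526
```

Run:
```python
from h import *
s=env.state();print(s['qvel'].round(3));T=pose();np.save('T2.npy',T);print(T.round(3))
im=env.read_camera('wrist');cv2.imwrite('pics/w2.png',im[:,:,::-1])
crop(im,150,130,350,250,4,'pics/c6.png')
```

```text
[-0.018 -0.011  0.018 -0.004 -0.001 -0.004]
[[-1.00000e-03  4.97000e-01  8.68000e-01  6.01201e+02]
 [ 1.00000e-03  8.68000e-01 -4.97000e-01  1.29616e+02]
 [-1.00000e+00  1.00000e-03 -2.00000e-03  2.37417e+02]
 [ 0.00000e+00  0.00000e+00  0.00000e+00  1.00000e+00]]
```

View pics/c6.png

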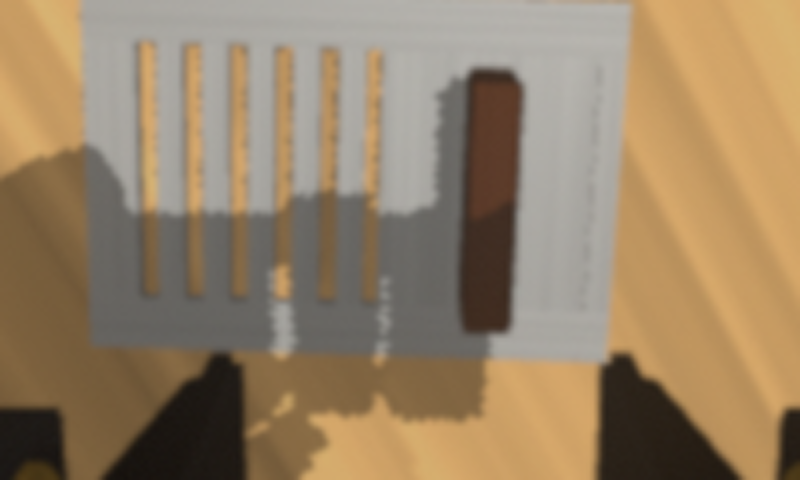

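Run:
```python
from h import *
T=np.load('T2.npy')
def un(p,x0=150,y0=130,k=4): return (np.array(p,float)+.5)/k-.5+[x0,y0]
G=toplane('wrist',un([(82,0),(632,4),(607,361),(90,346)]),6,T)
print(G.round(1)[:,:2].tolist(),G.mean(0).round(1),np.linalg.norm(np.diff(G,axis=0),axis=1).round(1))
v=G[1]+G[2]-G[0]-G[3];w=G[0]+G[1]-G[2]-G[3]
print(np.degrees(np.arctan2(v[1],v[0])),np.degrees(np.arctan2(w[1],w[0]))-90)
H=toplane('wrist',un([(471,85),(522,85),(511,332),(461,332)]),46,T)
print(H.round(1)[:,:2].tolist(),H.mean(0).round(1),np.linalg.norm(np.diff(H,axis=0),axis=1).round(1))
w=H[0]+H[1]-H[2]-H[3];print(np.degrees(np.arctan2(w[1],w[0]))-90)
```

```text
[[540.8, 222.0], [679.0, 141.7], [621.8, 48.7], [484.7, 132.6]] [581.6 136.3   6. ] [159.8 109.2 160.8]
-30.818822706671806 -31.81864484053856
[[627.8, 149.0], [639.4, 142.3], [604.1, 84.0], [592.1, 90.9]] [615.9 116.6  46. ] [13.5 68.2 13.8]
-31.37923964212687
```

Run:
```python
from h import *
plan([616,116.2,90],down(np.radians(-31.3)),5)
```

```text
dist 148.8 rot [ 0.0264 -0.0015 -0.0007]
[29.5, -0.9, 3.9, 0.0053, -0.0003, -0.0001]
[29.5, -0.9, 3.9, 0.0053, -0.0003, -0.0001]
[29.5, -0.8, 3.9, 0.0053, -0.0003, -0.0001]
[29.5, -0.8, 3.9, 0.0053, -0.0003, -0.0001]
[29.5, -0.8, 3.9, 0.0053, -0.0003, -0.0001]
```

Call:
step_arm(rows=[[29,-1,4,0.005,0,0],[29,-1,4,0.005,0,0],[29,-1,4,0.005,0,0],[29,-1,4,0.005,0,0],[20,0,4,0.005,0,0],[5,0,0,0,0,0],[0,0,0,0,0,0]])

```text
t: 3.55
eef_pos: [618.4, 113.4, 95.4]
tcp_rot: [0.955, 1.566, 0.404]
ft_force: [-0.6, 0.4, 0.1]
opening: 0.525
```

Run:
```python
from h import *
print(pose().round(4))
plan([616,116.2,36],down(np.radians(-31.3)),3)
```

```text
[[ 4.800000e-03  5.229000e-01  8.524000e-01  6.183967e+02]
 [ 2.000000e-03  8.524000e-01 -5.229000e-01  1.134281e+02]
 [-1.000000e+00  4.200000e-03  3.000000e-03  9.538030e+01]
 [ 0.000000e+00  0.000000e+00  0.000000e+00  1.000000e+00]]
dist 59.5 rot [-0.004   0.003  -0.0042]
[19.8, 0.3, -1.2, -0.0013, 0.001, -0.0014]
[19.8, 0.3, -1.2, -0.0013, 0.001, -0.0014]
[19.8, 0.3, -1.2, -0.0013, 0.001, -0.0014]
```

Call:
step_arm(rows=[[20,0.3,-1.2,-0.001,0.001,-0.001],[20,0.3,-1.2,-0.001,0.001,-0.001],[13,0.3,-1.2,-0.001,0.001,-0.001],[4,0,0,0,0,0],[0,0,0,0,0,0]])

```text
t: 4.18
eef_pos: [616.5, 116.9, 36.9]
tcp_rot: [0.864, 1.567, 0.318]
ft_force: [0.3, -0.3, 0.6]
opening: 0.524
```

Run:
```python
from h import *
T=pose();print(T.round(4))
plan([616,116.2,36],down(np.radians(-31.3)),1)
im=env.read_camera('wrist');cv2.imwrite('pics/w3.png',im[:,:,::-1])
```

```text
[[ 3.800000e-03  5.196000e-01  8.544000e-01  6.165326e+02]
 [ 1.200000e-03  8.544000e-01 -5.196000e-01  1.168996e+02]
 [-1.000000e+00  3.000000e-03  2.600000e-03  3.686860e+01]
 [ 0.000000e+00  0.000000e+00  0.000000e+00  1.000000e+00]]
dist 1.2 rot [-0.0001  0.0026 -0.003 ]
[0.9, -0.9, -0.1, -0.0001, 0.0026, -0.003]
```

View pics/w3.png

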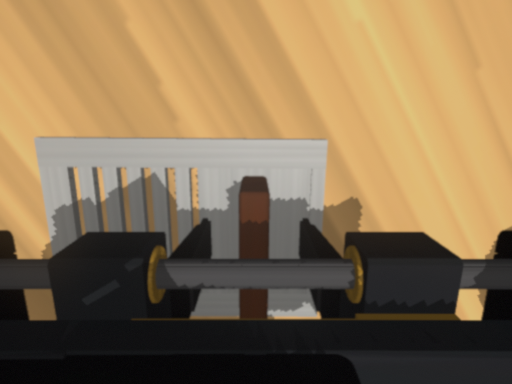

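The handle (col 254) is centred between the fingers at cols ~205 and ~303. Closing now.

Call:
step_arm(rows=[[0,0,0,0,0,0],[0,0,0,0,0,0],[0,0,0,0,0,0],[0,0,0,0,0,0],[0,0,0,0,0,0]], grip=0)

```text
t: 4.85
eef_pos: [617.2, 117.0, 38.7]
tcp_rot: [0.823, 1.564, 0.276]
ft_force: [-0.1, 1.7, 0.9]
opening: 0.142
```

Run:
```python
from h import *
T=pose();print(T.round(4)); np.save('Tg.npy',T)
```

```text
[[ 6.200000e-03  5.201000e-01  8.541000e-01  6.171914e+02]
 [ 1.800000e-03  8.541000e-01 -5.201000e-01  1.169898e+02]
 [-1.000000e+00  4.800000e-03  4.400000e-03  3.865670e+01]
 [ 0.000000e+00  0.000000e+00  0.000000e+00  1.000000e+00]]
```

Call:
step_arm(rows=[[-8,0,0,0,0,0],[-20,0,0,0,0,0],[-40,0,0,0,0,0],[-50,0,0,0,0,0],[-50,0,0,0,0,0],[-30,0,0,0,0,0],[0,0,0,0,0,0]])

```text
t: 5.72
eef_pos: [614.9, 116.2, 243.2]
tcp_rot: [0.66, 1.567, 0.115]
ft_force: [-0.7, -0.3, -3.6]
opening: 0.143
```

Run:
```python
from h import *
print(pose().round(4))
plan([526,-310,280],down(np.radians(-16.8)),14)
im=env.read_camera('side');crop(im,100,50,450,300,2,'pics/c7.png')
```

```text
[[ 3.700000e-03  5.192000e-01  8.547000e-01  6.149475e+02]
 [ 4.000000e-04  8.547000e-01 -5.192000e-01  1.162458e+02]
 [-1.000000e+00  2.300000e-03  2.900000e-03  2.431581e+02]
 [ 0.000000e+00  0.000000e+00  0.000000e+00  1.000000e+00]]
dist 437.0 rot [-0.2526  0.0032 -0.0019]
[-2.7, -29.3, 10.4, -0.018, 0.0002, -0.0001]
[-2.7, -29.5, 9.9, -0.018, 0.0002, -0.0001]
[-2.7, -29.7, 9.3, -0.018, 0.0002, -0.0001]
[-2.7, -29.8, 8.8, -0.018, 0.0002, -0.0001]
[-2.7, -30.0, 8.2, -0.018, 0.0002, -0.0001]
[-2.7, -30.1, 7.7, -0.018, 0.0002, -0.0001]
[-2.7, -30.3, 7.2, -0.018, 0.0002, -0.0001]
[-2.7, -30.4, 6.6, -0.018, 0.0002, -0.0001]
[-2.7, -30.5, 6.1, -0.018, 0.0002, -0.0001]
[-2.6, -30.6, 5.5, -0.018, 0.0002, -0.0001]
[-2.6, -30.7, 4.9, -0.018, 0.0002, -0.0001]
[-2.6, -30.8, 4.4, -0.018, 0.0002, -0.0001]
[-2.6, -30.9, 3.8, -0.018, 0.0002, -0.0001]
[-2.6, -30.9, 3.3, -0.018, 0.0002, -0.0001]
```

View pics/c7.png

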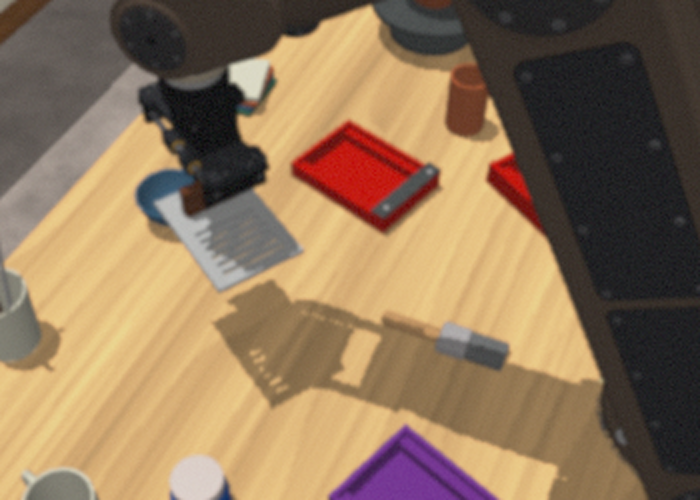

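The grate is in the hand and level. I'll move it to the far side of the tray so the wrist camera can measure the tray.

Call:
step_arm(rows=[[-3,-20,7,-0.018,0,0],[-3,-33,11,-0.018,0,0],[-3,-33,10,-0.018,0,0],[-3,-33,9,-0.018,0,0],[-3,-33,8,-0.018,0,0],[-3,-33,8,-0.018,0,0],[-3,-33,7,-0.018,0,0],[-3,-33,7,-0.018,0,0]])

```text
t: 6.78
eef_pos: [552.1, -142.8, 248.8]
tcp_rot: [-2.914, 1.546, 2.976]
ft_force: [0.6, -0.8, -3.1]
opening: 0.147
```

Call:
step_arm(rows=[[-3,-33,6,-0.018,0,0],[-3,-33,5,-0.018,0,0],[-3,-33,5,-0.018,0,0],[-3,-28,4,-0.018,0,0],[-3,-20,3,-0.018,0,0],[-3,-12,2,-0.018,0,0],[0,0,0,0,0,0],[0,0,0,0,0,0]])

```text
t: 7.78
eef_pos: [515.3, -305.3, 252.0]
tcp_rot: [3.064, 1.525, 2.78]
ft_force: [0.9, 0.3, -3.8]
opening: 0.146
```

Run:
```python
from h import *
T=pose();np.save('T4.npy',T);print(T.round(4),env.state()['qvel'].round(3))
im=env.read_camera('wrist');cv2.imwrite('pics/w4.png',im[:,:,::-1])
plan([526,-310,280],down(np.radians(-16.8)),1)
```

```text
[[-4.270000e-02  2.802000e-01  9.590000e-01  5.152940e+02]
 [ 1.610000e-02  9.599000e-01 -2.798000e-01 -3.052966e+02]
 [-9.990000e-01  3.500000e-03 -4.550000e-02  2.519633e+02]
 [ 0.000000e+00  0.000000e+00  0.000000e+00  1.000000e+00]] [-0.     0.003  0.002  0.    -0.002 -0.   ]
dist 30.3 rot [ 0.0096 -0.0455 -0.0032]
[-28.5, -1.5, 10.3, 0.0096, -0.0455, -0.0032]
```

View pics/w4.png

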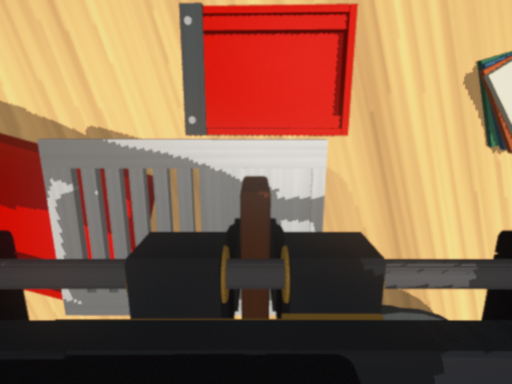

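Run:
```python
from h import *
im=cv2.imread('pics/w4.png')[:,:,::-1]
crop(im,170,0,370,145,4,'pics/c8.png');crop(im,20,125,345,200,2,'pics/c9.png')
```

```text
(no output)
```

View pics/c8.png

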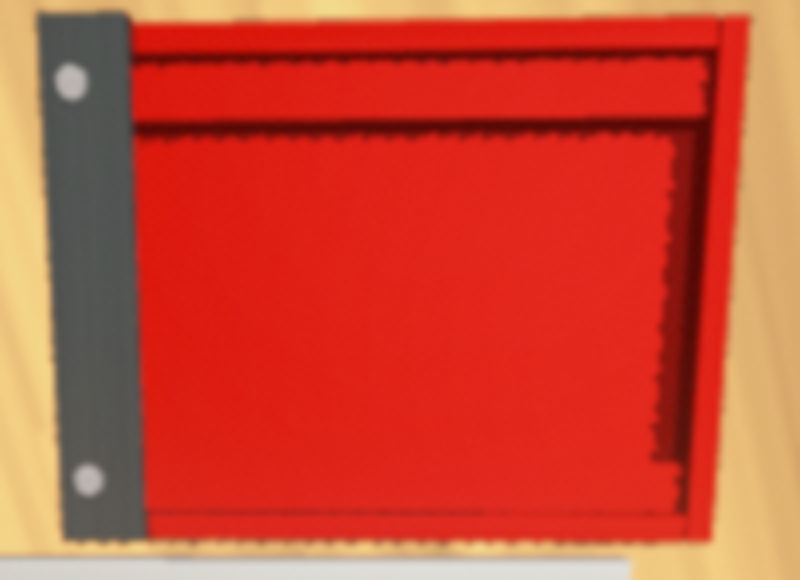

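View pics/c9.png

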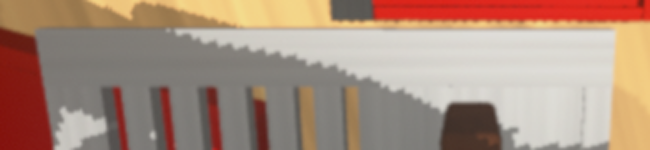

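Run:
```python
from h import *
T=np.load('T4.npy')
def un(p,x0=170,y0=0,k=4): return (np.array(p,float)+.5)/k-.5+[x0,y0]
L=toplane('wrist',un([(38,12),(126,12),(147,540),(64,542)]),36,T)
F=toplane('wrist',un([(750,16),(711,542)]),28,T)
print(L.round(1)[:,:2].tolist(),F.round(1)[:,:2].tolist())
print('lip w',np.linalg.norm(L[0]-L[1]),np.linalg.norm(L[2]-L[3]),'len',np.linalg.norm(L[0]-L[3]),np.linalg.norm(L[1]-L[2]),'far',np.linalg.norm(F[0]-F[1]))
# fit rigid 2D: tray model
M=np.array([(-92,67),(-68,67),(-68,-67),(-92,-67),(92,67),(92,-67)],float);W=np.r_[L,F][:,:2]
def fit(M,W):
    mc,wc=M.mean(0),W.mean(0);H=(M-mc).T@(W-wc);a=np.arctan2(H[0,1]-H[1,0],H[0,0]+H[1,1])
    R=np.array([[np.cos(a),-np.sin(a)],[np.sin(a),np.cos(a)]]);return wc-R@mc,a,(W-wc-(M-mc)@R.T)@R
c,a,r=fit(M,W);print('tray',c,np.degrees(a));print(r.round(1).tolist())
# same from top camera
def u2(p): return (np.array(p,float)+.5)/3-.5+[290,130]
t=u2([(77,76),(181,108)]);l=u2([(37,203),(31,223),(140,250)])
print(toplane('top',t,28)[:,:2].round(1).tolist(),toplane('top',l,36)[:,:2].round(1).tolist())
# grate in tool frame: top plane at tool x=32.7
def g(p): return (np.array(p,float)+.5)/2-.5+[20,125]
c=env.get_calibration('wrist');P=np.array(c['hand_eye']);K=np.array([[c['fx'],0,c['cx']],[0,c['fy'],c['cy']],[0,0,1.]])
q=cv2.undistortPoints(g([(36,29),(615,29)]).reshape(-1,1,2),K,np.array(c['D'])).reshape(-1,2);d=np.c_[q,np.ones(2)]@P[:3,:3].T
X=P[:3,3]+d*((32.7-P[0,3])/d[:,0])[:,None];print('grate corners in tool',X.round(1).tolist(),np.linalg.norm(X[0]-X[1]))
```

```text
[[481.4, -108.7], [503.2, -115.4], [466.4, -243.4], [443.5, -237.4]] [[656.6, -160.8], [618.9, -288.4]]
lip w 22.79755912456598 23.671954760584256 len 134.09631361938102 133.17898930848457 far 133.04407111966995
tray [ 550.08521487 -198.75127037] -16.375325377940282
[[0.7, -0.0], [-0.5, -0.2], [0.3, 0.6], [0.6, -0.1], [-0.4, -0.6], [-0.7, 0.4]]
[[655.7, -161.0], [619.6, -285.5]] [[501.4, -113.3], [477.7, -106.5], [448.5, -234.5]]
grate corners in tool [[32.7, 53.5, -119.7], [32.7, 53.7, 40.3]] 160.04659167572783
```

```bash
cat >> h.py <<'E'
TC=np.array([550.1,-198.8]);TY=np.radians(-16.4)
Rt=Rn.from_euler('z',TY).as_matrix()
OFF=np.array([119.7,1.4,38.66])
def gt(xe,ze,th,y=0):
    gx=np.array([np.cos(th),0,np.sin(th)]);gz=np.array([-np.sin(th),0,np.cos(th)]);gy=np.array([0,1.,0])
    p=np.array([xe,y,ze])+OFF[0]*gx+OFF[1]*gy+OFF[2]*gz
    return Rt@p+[*TC,0], Rt@np.c_[-gz,gy,gx]
def cur():
    T=pose();R=Rt.T@T[:3,:3];p=Rt.T@(T[:3,3]-[*TC,0]);gx,gy,gz=R[:,2],R[:,1],-R[:,0]
    e=p-OFF[0]*gx-OFF[1]*gy-OFF[2]*gz
    print('edge',e.round(2),'pitch',np.arctan2(gx[2],gx[0]).round(4),'yaw',np.arctan2(gx[1],gx[0]).round(4),'roll',gy[2].round(4),'qv',np.abs(env.state()['qvel']).max().round(3),'F',env.state()['ft_force'].round(1),'t',env.state()['t'])
E
python3 - <<'E'
from h import *
cur(); plan(*gt(-57,120,.15),7)
E
```

```text
edge [-124.64 -113.52  218.84] pitch -0.0455 yaw 0.0027 roll 0.0034 qv 0.006 F [ 0.2  0.9 -3.2] t 7.825
dist 148.6 rot [ 0.0023 -0.1955 -0.0035]
[10.5, 16.1, 8.9, 0.0003, -0.0279, -0.0005]
[10.7, 16.1, 8.6, 0.0003, -0.0279, -0.0005]
[11.0, 16.1, 8.3, 0.0003, -0.0279, -0.0005]
[11.2, 16.2, 8.0, 0.0003, -0.0279, -0.0005]
[11.4, 16.2, 7.7, 0.0003, -0.0279, -0.0005]
[11.6, 16.2, 7.4, 0.0003, -0.0279, -0.0005]
[11.8, 16.2, 7.0, 0.0003, -0.0279, -0.0005]
```

Call:
step_arm(rows=[[10,16,9,0,-0.028,0],[11,16,9,0,-0.028,0],[11,16,8,0,-0.028,0],[11,16,8,0,-0.028,0],[11,16,8,0,-0.028,0],[12,16,7,0,-0.028,0],[6,8,4,0,-0.014,0],[0,0,0,0,0,0]])

```text
t: 8.82
eef_pos: [601.0, -212.2, 180.5]
tcp_rot: [0.027, 1.429, -0.252]
ft_force: [0.6, 0.1, -2.8]
opening: 0.143
```

Run:
```python
from h import *
cur(); plan(*gt(-57,60,.15),4)
```

```text
edge [-60.41  -0.53 125.25] pitch 0.142 yaw 0.0067 roll 0.0039 qv 0.006 F [ 0.6  0.1 -2.8] t 8.825
dist 64.4 rot [ 0.0066 -0.008  -0.0049]
[16.0, -0.1, -1.5, 0.0017, -0.002, -0.0012]
[16.0, -0.1, -1.6, 0.0017, -0.002, -0.0012]
[16.0, -0.1, -1.6, 0.0017, -0.002, -0.0012]
[16.0, -0.0, -1.6, 0.0017, -0.002, -0.0012]
```

Call:
step_arm(rows=[[16,0,-1.5,0.002,-0.002,-0.001],[16,0,-1.5,0.002,-0.002,-0.001],[16,0,-1.5,0.002,-0.002,-0.001],[14,0,-1.5,0.002,-0.002,-0.001],[2,0,0,0,0,0],[0,0,0,0,0,0]])

```text
t: 9.57
eef_pos: [603.4, -214.8, 111.5]
tcp_rot: [0.005, 1.422, -0.285]
ft_force: [-0.5, 0.5, -2.2]
opening: 0.145
```

Run:
```python
from h import *
cur(); plan(*gt(-57,22,.15),4)
im=env.read_camera('side');crop(im,200,60,400,210,4,'pics/d1.png')
T=pose();np.save('T5.npy',T)
im=env.read_camera('wrist');cv2.imwrite('pics/w5.png',im[:,:,::-1])
```

```text
edge [-57.02  -1.19  55.48] pitch 0.1489 yaw -0.004 roll 0.0008 qv 0.005 F [-0.5  0.5 -2.2] t 9.575
dist 33.4 rot [-0.004  -0.0011 -0.0002]
[8.2, 0.4, -1.3, -0.001, -0.0003, -0.0]
[8.2, 0.4, -1.3, -0.001, -0.0003, -0.0]
[8.2, 0.4, -1.3, -0.001, -0.0003, -0.0]
[8.2, 0.4, -1.3, -0.001, -0.0003, -0.0]
```

View pics/d1.png

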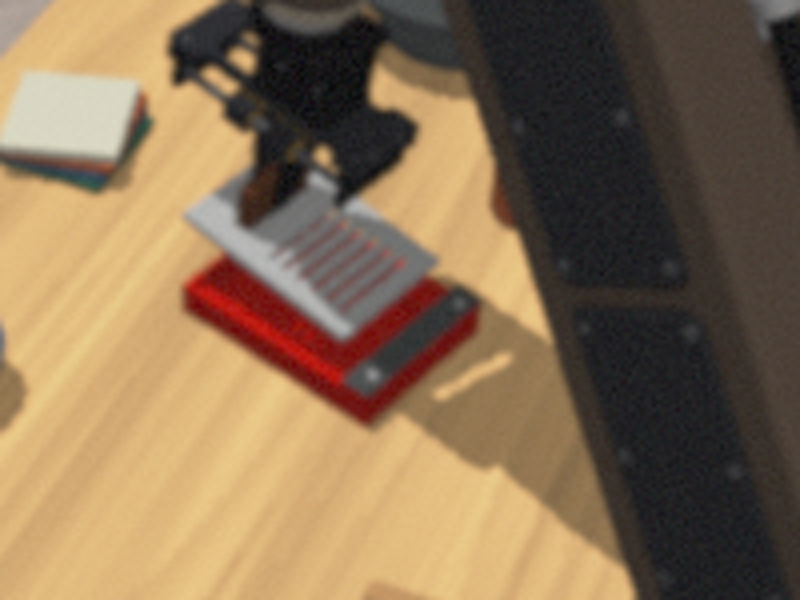

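View pics/w5.png

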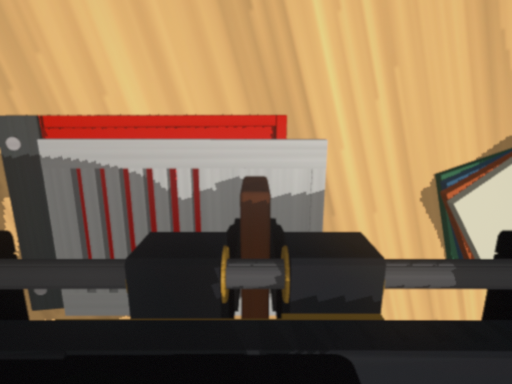

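Run:
```python
from h import *
T=np.load('T5.npy')
W=toplane('wrist',[(287,115),(100,115.5)],28,T);print(((W-[*TC,0])@Rt).round(1))
W=toplane('wrist',[(40,115)],36,T);print('lip inner (-68,67)',((W-[*TC,0])@Rt).round(1))
```

```text
[[ 92.   66.3  28. ]
 [-33.7  66.4  28. ]]
lip inner (-68,67) [[-66.1  66.8  36. ]]
```

Call:
step_arm(rows=[[8,0.5,-1.3,-0.001,0,0],[8,0.5,-1.3,-0.001,0,0],[8,0.5,-1.3,-0.001,0,0],[4,0,-0.6,0,0,0],[0,0,0,0,0,0]])

```text
t: 10.3
eef_pos: [603.8, -213.1, 82.1]
tcp_rot: [-0.0, 1.42, -0.287]
ft_force: [0.2, 1.1, -4.0]
opening: 0.145
```

Run:
```python
from h import *
cur(); plan(*gt(-58,22,.15),2)
```

```text
edge [-56.96   0.11  25.96] pitch 0.1504 yaw -0.0004 roll -0.0 qv 0.002 F [ 0.2  1.1 -4. ] t 10.3
dist 4.1 rot [-0.0004  0.0004  0.0001]
[1.9, -0.0, -0.8, -0.0002, 0.0002, 0.0]
[1.9, -0.0, -0.8, -0.0002, 0.0002, 0.0]
```

Call:
step_arm(rows=[[2.5,0,-0.8,0,0,0],[1.5,0,-0.8,0,0,0],[0,0,0,0,0,0]])

```text
t: 10.68
eef_pos: [603.0, -212.9, 78.0]
tcp_rot: [-0.001, 1.42, -0.287]
ft_force: [-0.1, 1.0, -2.7]
opening: 0.143
```

Run:
```python
from h import *
cur(); plan(*gt(-81,22,.15),5)
```

```text
edge [-57.78   0.06  21.77] pitch 0.151 yaw -0.0004 roll -0.0001 qv 0.002 F [-0.1  1.  -2.7] t 10.675
dist 23.2 rot [-0.0004  0.001   0.0002]
[-0.7, -0.0, -4.6, -0.0001, 0.0002, 0.0]
[-0.7, -0.0, -4.6, -0.0001, 0.0002, 0.0]
[-0.7, -0.0, -4.6, -0.0001, 0.0002, 0.0]
[-0.7, -0.0, -4.6, -0.0001, 0.0002, 0.0]
[-0.7, -0.0, -4.6, -0.0001, 0.0002, 0.0]
```

Call:
step_arm(rows=[[-0.7,0,-5,0,0,0],[-0.7,0,-5,0,0,0],[-0.7,0,-5,0,0,0],[0,0,0,0,0,0]])

```text
t: 11.18
eef_pos: [587.2, -208.3, 78.2]
tcp_rot: [-0.001, 1.42, -0.288]
ft_force: [-0.4, -0.3, -2.6]
opening: 0.145
```

Run:
```python
from h import *
cur(); plan(*gt(-81.5,22,.15),2)
im=env.read_camera('side');crop(im,220,80,370,190,5,'pics/d2.png')
```

```text
edge [-7.421e+01  4.000e-02  2.190e+01] pitch 0.1513 yaw -0.0004 roll -0.0002 qv 0.006 F [-0.4 -0.3 -2.6] t 11.175
dist 7.2 rot [-0.0004  0.0013  0.0002]
[-0.5, -0.0, -3.6, -0.0002, 0.0006, 0.0001]
[-0.5, -0.0, -3.6, -0.0002, 0.0006, 0.0001]
```

View pics/d2.png

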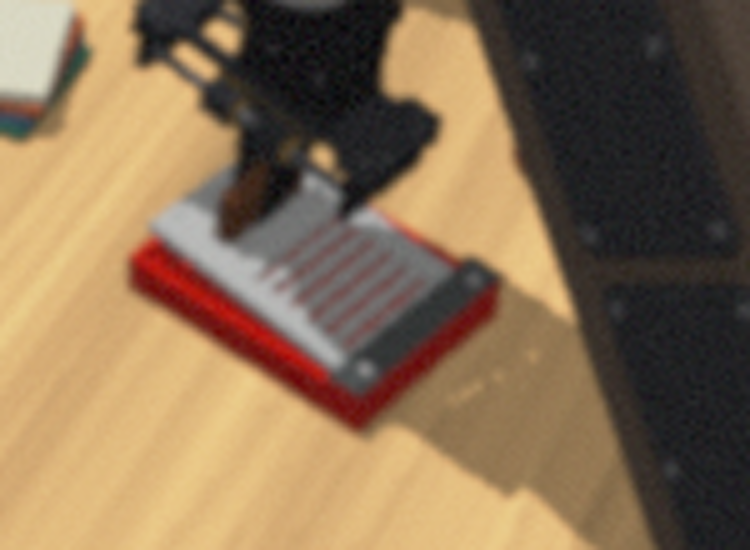

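The edge is now under the lip (crop 340,360 → 450,270) with no contact force. Next it slides the last 7 mm, then rotates down.

Call:
step_arm(rows=[[-0.4,0,-3,0,0,0],[-0.4,0,-3,0,0,0],[0,0,0,0,0,0]])

```text
t: 11.6
eef_pos: [581.4, -206.6, 78.1]
tcp_rot: [-0.002, 1.419, -0.288]
ft_force: [0.2, -0.1, -2.6]
opening: 0.144
```

Run:
```python
from h import *
cur(); plan(*gt(-81,20.8,.05),5)
```

```text
edge [-8.021e+01  1.000e-02  2.179e+01] pitch 0.1518 yaw -0.0004 roll -0.0002 qv 0.004 F [ 0.2 -0.1 -2.6] t 11.6
dist 13.4 rot [-0.0004  0.1018  0.0003]
[2.6, 0.0, 0.5, -0.0001, 0.0204, 0.0001]
[2.6, 0.0, 0.5, -0.0001, 0.0204, 0.0001]
[2.6, 0.0, 0.6, -0.0001, 0.0204, 0.0001]
[2.6, 0.0, 0.6, -0.0001, 0.0204, 0.0001]
[2.6, 0.0, 0.7, -0.0001, 0.0204, 0.0001]
```

Call:
step_arm(rows=[[2.6,0,0.5,0,0.02,0],[2.6,0,0.5,0,0.02,0],[2.6,0,0.6,0,0.02,0],[2.6,0,0.6,0,0.02,0],[2,0,0.6,0,0.015,0],[0,0,0,0,0,0]])

```text
t: 12.35
eef_pos: [586.2, -208.0, 64.9]
tcp_rot: [-0.008, 1.521, -0.295]
ft_force: [-0.1, -0.1, -2.5]
opening: 0.15
```

Run:
```python
from h import *
cur(); plan(*gt(-81,20.3,.0),5)
```

```text
edge [-8.038e+01 -3.000e-02  2.030e+01] pitch 0.05 yaw -0.0004 roll -0.0004 qv 0.004 F [-0.1 -0.1 -2.5] t 12.35
dist 6.1 rot [-0.0004  0.05    0.0004]
[1.2, 0.0, 0.2, -0.0001, 0.01, 0.0001]
[1.2, 0.0, 0.2, -0.0001, 0.01, 0.0001]
[1.2, 0.0, 0.3, -0.0001, 0.01, 0.0001]
[1.2, 0.0, 0.3, -0.0001, 0.01, 0.0001]
[1.2, 0.0, 0.3, -0.0001, 0.01, 0.0001]
```

Call:
step_arm(rows=[[1.2,0,0.2,0,0.01,0],[1.2,0,0.2,0,0.01,0],[1.2,0,0.2,0,0.01,0],[1.2,0,0.2,0,0.01,0],[0.8,0,0.2,0,0.008,0],[0,0,0,0,0,0]])

```text
t: 13.1
eef_pos: [587.4, -208.4, 59.1]
tcp_rot: [-2.78, 1.57, -3.067]
ft_force: [-0.3, 0.0, -2.1]
opening: 0.149
```

Run:
```python
from h import *
cur(); plan(*gt(-81,20,.0),2)
im=env.read_camera('side');crop(im,220,80,370,190,5,'pics/d3.png')
```

```text
edge [-8.130e+01 -3.000e-02  2.058e+01] pitch -0.001 yaw -0.0005 roll -0.0004 qv 0.001 F [-0.3  0.  -2.1] t 13.1
dist 0.5 rot [-0.0005 -0.001   0.0004]
[0.2, 0.0, 0.1, -0.0002, -0.0005, 0.0002]
[0.2, 0.0, 0.1, -0.0002, -0.0005, 0.0002]
```

View pics/d3.png

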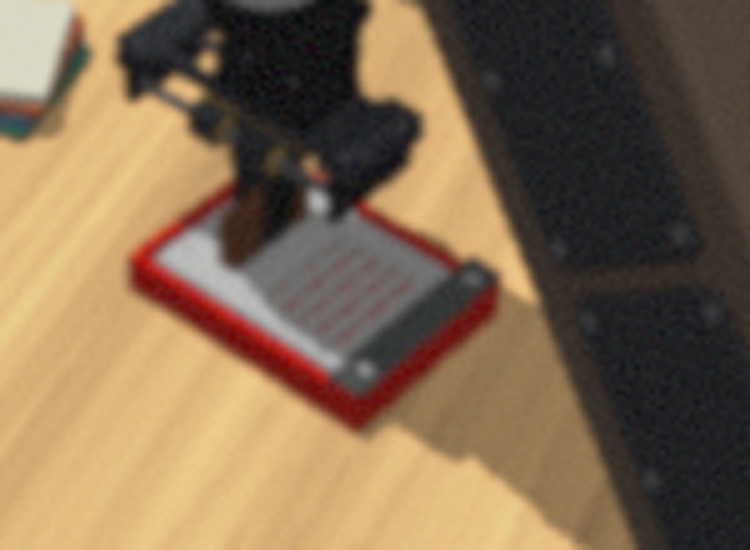

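Call:
step_arm(rows=[[0.5,0,0,0,0,0],[0.5,0,0,0,0,0],[0.4,0,0,0,0,0]])

```text
t: 13.52
eef_pos: [587.3, -208.4, 58.7]
tcp_rot: [-1.677, 1.57, -1.964]
ft_force: [-3.3, 0.1, 4.7]
opening: 0.144
```

Run:
```python
from h import *
cur()
```

```text
edge [-81.27  -0.11  20.01] pitch -0.0001 yaw -0.0004 roll -0.0005 qv 0.004 F [-3.3  0.1  4.7] t 13.525
```

The grate is seated (F z went from −2 to +5 N). Releasing.

Call:
step_arm(rows=[[0,0,0,0,0,0],[0,0,0,0,0,0],[0,0,0,0,0,0]], grip=40)

```text
t: 13.9
eef_pos: [587.6, -208.5, 58.6]
tcp_rot: [-0.853, 1.57, -1.14]
ft_force: [-0.3, -0.8, 1.3]
opening: 0.393
```

Run:
```python
from h import *
cur();print(env.state()['opening'])
T=pose();np.save('T6.npy',T)
im=env.read_camera('wrist');cv2.imwrite('pics/w6.png',im[:,:,::-1])
```

```text
edge [-80.99  -0.13  19.9 ] pitch 0.0006 yaw -0.0005 roll -0.0007 qv 0.002 F [-0.3 -0.8  1.3] t 13.9
0.39254347095431674
```

View pics/w6.png

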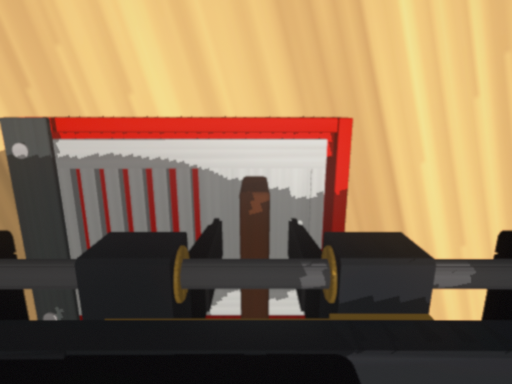

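Call:
step_arm(rows=[[-10,0,0,0,0,0],[-30,0,0,0,0,0],[-50,0,0,0,0,0],[-50,0,0,0,0,0],[-40,0,0,0,0,0],[-20,0,0,0,0,0],[0,0,0,0,0,0]])

```text
t: 14.82
eef_pos: [587.2, -208.2, 268.8]
tcp_rot: [-0.343, 1.568, -0.63]
ft_force: [-0.5, 0.6, 0.5]
opening: 0.42
```

Run:
```python
from h import *
T=pose();np.save('T7.npy',T)
im=env.read_camera('wrist');cv2.imwrite('pics/w7.png',im[:,:,::-1]);crop(im,120,110,320,260,4,'pics/d7.png')
plan([458.5,-384,265],down(TY-np.pi/2),12)
```

```text
dist 217.8 rot [ 1.5703e+00  1.5000e-03 -3.0000e-04]
[0.2, -17.1, -6.1, 0.1309, 0.0001, -0.0]
[0.2, -17.7, -3.8, 0.1309, 0.0001, -0.0]
[0.2, -18.1, -1.5, 0.1309, 0.0001, -0.0]
[0.2, -18.1, 0.9, 0.1309, 0.0001, -0.0]
[0.2, -17.9, 3.2, 0.1309, 0.0001, -0.0]
[0.2, -17.3, 5.5, 0.1309, 0.0001, -0.0]
[0.2, -16.4, 7.8, 0.1309, 0.0001, -0.0]
[0.2, -15.3, 9.8, 0.1309, 0.0001, -0.0]
[0.2, -13.8, 11.7, 0.1309, 0.0001, -0.0]
[0.2, -12.2, 13.4, 0.1309, 0.0001, -0.0]
[0.2, -10.3, 14.9, 0.1309, 0.0001, -0.0]
[0.2, -8.3, 16.1, 0.1309, 0.0001, -0.0]
```

View pics/d7.png

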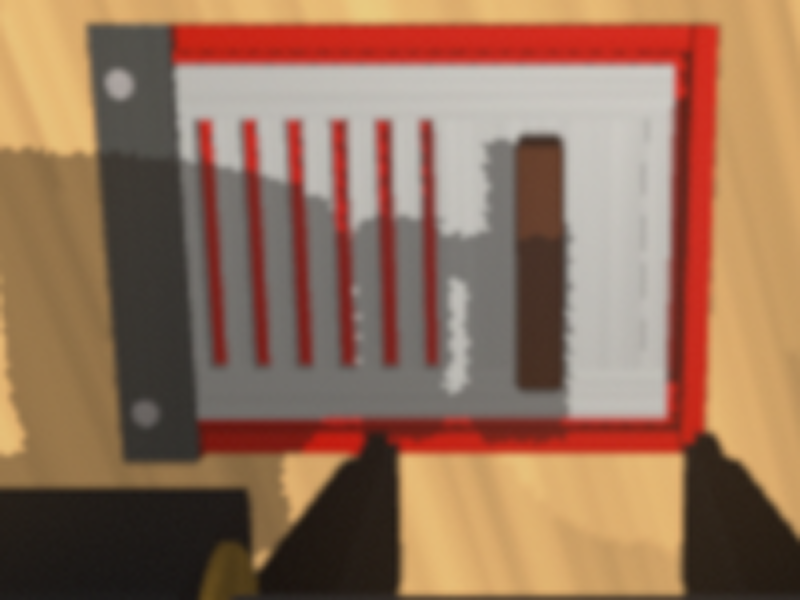

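The grate is flat with its left edge hidden under the lip and even margins at the sides. I'll measure the handle and then head for the beaker.

Run:
```python
from h import *
T=np.load('T7.npy')
def un(p,x0=120,y0=110,k=4): return (np.array(p,float)+.5)/k-.5+[x0,y0]
f=lambda px,z:((toplane('wrist',un(px),z,T)-[*TC,0])@Rt).round(1).tolist()
print('handle top',f([(517,142),(562,142),(562,390),(517,390)],66))
print('grate +x corners',f([(675,65),(669,418)],26),'lip inner',f([(172,26),(199,461)],36),'far corners',f([(718,26),(703,450)],28))
```

```text
handle top [[32.6, 36.0, 66.0], [44.9, 36.0, 66.0], [45.1, -34.2, 66.0], [32.3, -34.1, 66.0]]
grate +x corners [[79.3, 55.1, 26.0], [80.2, -55.3, 26.0]] lip inner [[-67.1, 66.4, 36.0], [-68.0, -66.1, 36.0]] far corners [[91.4, 66.4, 28.0], [91.1, -65.4, 28.0]]
```

Call:
step_arm(rows=[[0,-17,-6,0.131,0,0],[0,-18,-4,0.131,0,0],[0,-18,-2,0.131,0,0],[0,-18,1,0.131,0,0],[0,-18,3,0.131,0,0],[0,-17,5,0.131,0,0],[0,-16,8,0.131,0,0],[0,-15,10,0.131,0,0]], grip=95)

```text
t: 15.88
eef_pos: [494.7, -323.9, 256.3]
tcp_rot: [-2.346, 1.555, 2.571]
ft_force: [0.1, 0.1, -0.2]
opening: 0.998
```

Call:
step_arm(rows=[[0,-14,12,0.131,0,0],[0,-12,13,0.131,0,0],[0,-10,15,0.131,0,0],[0,-5,10,0.1,0,0],[0,0,0,0,0,0],[0,0,0,0,0,0]])

```text
t: 16.62
eef_pos: [450.7, -375.9, 248.3]
tcp_rot: [-1.931, 1.542, 2.476]
ft_force: [-1.0, -0.1, 0.0]
opening: 0.999
```

Run:
```python
from h import *
T=pose();np.save('T8.npy',T);print(T.round(3),env.state()['opening'])
im=env.read_camera('wrist');cv2.imwrite('pics/w8.png',im[:,:,::-1])
```

```text
[[-2.30000e-02  9.54000e-01 -3.00000e-01  4.50671e+02]
 [ 1.80000e-02 -3.00000e-01 -9.54000e-01 -3.75869e+02]
 [-1.00000e+00 -2.70000e-02 -1.00000e-02  2.48318e+02]
 [ 0.00000e+00  0.00000e+00  0.00000e+00  1.00000e+00]] 0.9991597820122707
```

View pics/w8.png

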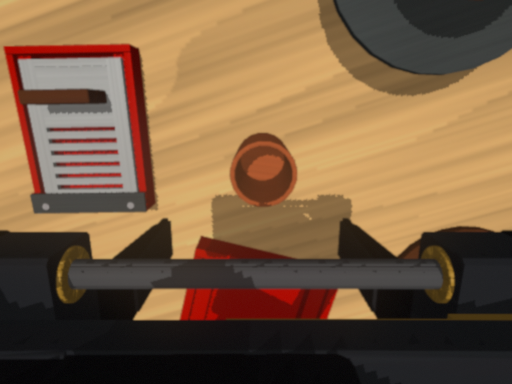

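Run:
```python
from h import *
im=cv2.imread('pics/w8.png')
crop(im[:,:,::-1],210,110,320,220,5,'pics/d8.png')
hsv=cv2.cvtColor(im,cv2.COLOR_BGR2HSV);m=cv2.inRange(hsv,(4,120,60),(14,210,230))[110:220,210:320]
cs=cv2.findContours(m,cv2.RETR_EXTERNAL,cv2.CHAIN_APPROX_NONE)[0];c=max(cs,key=cv2.contourArea);print(cv2.fitEllipse(c),cv2.boundingRect(c))
print(hsv[173,225:300:3].tolist())
```

```text
((52.92288589477539, 60.76555252075195), (65.49124908447266, 73.46980285644531), 176.35914611816406) (20, 23, 67, 74)
[[18, 125, 216], [17, 128, 210], [10, 179, 170], [10, 179, 135], [12, 172, 80], [11, 170, 81], [11, 171, 82], [10, 176, 107], [10, 183, 171], [10, 185, 170], [10, 183, 170], [9, 183, 169], [10, 183, 167], [10, 184, 166], [10, 185, 165], [10, 184, 166], [10, 183, 166], [10, 185, 163], [10, 178, 109], [10, 177, 92], [11, 172, 89], [11, 174, 85], [11, 177, 95], [10, 183, 167], [15, 142, 191]]
```

View pics/d8.png

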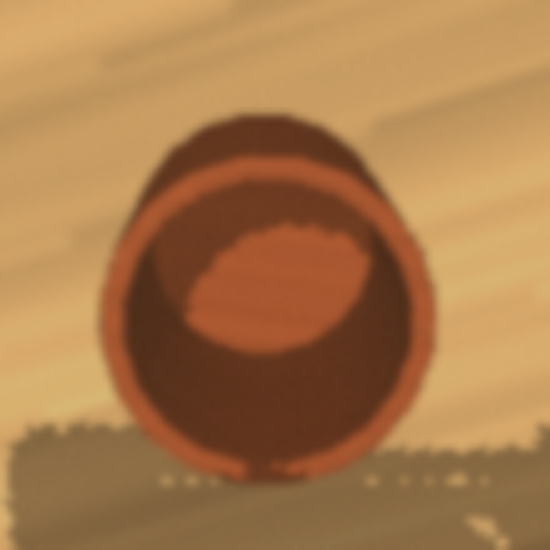

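Run:
```python
from h import *
T=np.load('T8.npy')
def un(p,x0=210,y0=110,k=5): return (np.array(p,float)+.5)/k-.5+[x0,y0]
R=toplane('wrist',un([(100,318),(435,318),(267,155),(267,482)]),100,T);print(R.round(1),R.mean(0))
print(np.linalg.norm(R[0]-R[1]),np.linalg.norm(R[2]-R[3]))
B=(R[0]+R[1])/2; B=np.array([*(R.mean(0)[:2])])
plan([*B,160],down(TY-np.pi/2),4)
```

```text
[[ 468.3 -355.9  100. ]
 [ 449.6 -415.7  100. ]
 [ 487.9 -394.6  100. ]
 [ 428.2 -376.3  100. ]] [ 458.50248302 -385.60006052  100.        ]
62.654650148236165 62.43065135342378
dist 89.3 rot [-0.0185 -0.0104  0.027 ]
[22.0, 3.2, 2.0, -0.0046, -0.0026, 0.0067]
[22.0, 3.0, 1.9, -0.0046, -0.0026, 0.0067]
[22.1, 2.9, 1.9, -0.0046, -0.0026, 0.0067]
[22.1, 2.7, 1.8, -0.0046, -0.0026, 0.0067]
```

Call:
step_arm(rows=[[22,3,2,-0.005,-0.003,0.007],[22,3,2,-0.005,-0.003,0.007],[22,3,2,-0.005,-0.003,0.007],[16,3,2,-0.005,-0.003,0.007],[0,0,0,0,0,0]])

```text
t: 17.3
eef_pos: [460.6, -384.1, 163.5]
tcp_rot: [0.852, 1.568, -0.993]
ft_force: [-0.8, 0.1, -0.3]
opening: 0.996
```

Run:
```python
from h import *
print(pose().round(3));plan([458.5,-385.6,80],down(TY-np.pi/2),4)
```

```text
[[ 1.00000e-03  9.63000e-01 -2.70000e-01  4.60589e+02]
 [-2.00000e-03 -2.70000e-01 -9.63000e-01 -3.84079e+02]
 [-1.00000e+00  2.00000e-03  2.00000e-03  1.63511e+02]
 [ 0.00000e+00  0.00000e+00  0.00000e+00  1.00000e+00]]
dist 83.6 rot [ 0.0124  0.0017 -0.002 ]
[20.9, -0.4, 0.5, 0.0031, 0.0004, -0.0005]
[20.9, -0.4, 0.5, 0.0031, 0.0004, -0.0005]
[20.9, -0.4, 0.5, 0.0031, 0.0004, -0.0005]
[20.9, -0.4, 0.5, 0.0031, 0.0004, -0.0005]
```

Call:
step_arm(rows=[[21,-0.4,0.5,0.003,0,-0.001],[21,-0.4,0.5,0.003,0,-0.001],[21,-0.4,0.5,0.003,0,-0.001],[17,-0.4,0.5,0.003,0,0],[0,0,0,0,0,0]])

```text
t: 17.92
eef_pos: [460.6, -385.5, 84.9]
tcp_rot: [0.611, 1.566, -1.241]
ft_force: [-0.6, 0.4, 0.3]
opening: 0.996
```

Run:
```python
from h import *
print(pose().round(4));plan([458.5,-385.6,80],down(TY-np.pi/2),1)
im=env.read_camera('wrist');cv2.imwrite('pics/w9.png',im[:,:,::-1])
```

```text
[[ 1.500000e-03  9.607000e-01 -2.775000e-01  4.605746e+02]
 [-4.400000e-03 -2.775000e-01 -9.607000e-01 -3.854747e+02]
 [-1.000000e+00  2.700000e-03  3.800000e-03  8.492450e+01]
 [ 0.000000e+00  0.000000e+00  0.000000e+00  1.000000e+00]]
dist 5.3 rot [ 0.0051  0.0038 -0.0027]
[4.9, -2.0, 0.7, 0.0051, 0.0038, -0.0027]
```

View pics/w9.png

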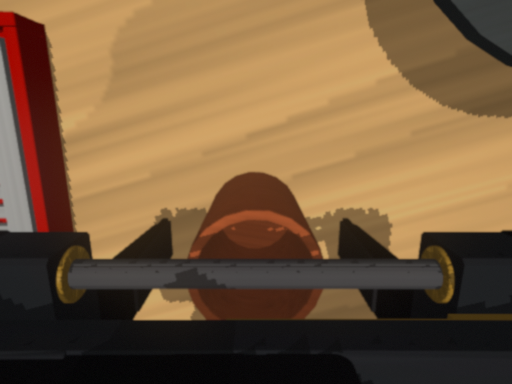

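The beaker (cols 190–322) is centred between the fingers. I'll do a last correction, then close.

Call:
step_arm(rows=[[4,-2,0.7,0.005,0.004,-0.003],[1,0,0,0,0,0],[0,0,0,0,0,0]])

```text
t: 18.35
eef_pos: [459.2, -386.4, 82.2]
tcp_rot: [1.11, 1.567, -0.747]
ft_force: [0.3, 0.4, -0.2]
opening: 1.0
```

Call:
step_arm(rows=[[0,0,0,0,0,0],[0,0,0,0,0,0],[0,0,0,0,0,0],[0,0,0,0,0,0]], grip=50)

```text
t: 18.85
eef_pos: [459.3, -386.5, 82.7]
tcp_rot: [1.107, 1.567, -0.75]
ft_force: [0.7, -0.2, 0.8]
opening: 0.677
```

Run:
```python
from h import *
T=pose();print(T.round(4),env.state()['opening'],env.state()['ft_force'])
```

```text
[[ 2.800000e-03  9.593000e-01 -2.823000e-01  4.593069e+02]
 [-2.600000e-03 -2.823000e-01 -9.593000e-01 -3.864669e+02]
 [-1.000000e+00  3.500000e-03  1.700000e-03  8.267800e+01]
 [ 0.000000e+00  0.000000e+00  0.000000e+00  1.000000e+00]] 0.6767479062151204 [ 0.70403688 -0.19614957  0.82802627]
```

Call:
step_arm(rows=[[-8,0,0,0,0,0],[-25,0,0,0,0,0],[-40,0,0,0,0,0],[-40,0,0,0,0,0],[-20,0,0,0,0,0],[0,0,0,0,0,0]])

```text
t: 19.6
eef_pos: [458.4, -385.7, 220.8]
tcp_rot: [1.107, 1.569, -0.75]
ft_force: [-0.0, 0.5, -2.7]
opening: 0.675
```

Run:
```python
from h import *
T=pose();print(T.round(4),env.state()['opening'],env.state()['ft_force'])
plan([*(TC+(Rt@[-18,0,0])[:2]),215],down(TY-np.pi/2),8)
im=env.read_camera('wrist');cv2.imwrite('pics/w10.png',im[:,:,::-1])
```

```text
[[ 1.500000e-03  9.593000e-01 -2.823000e-01  4.584265e+02]
 [-1.400000e-03 -2.823000e-01 -9.593000e-01 -3.856867e+02]
 [-1.000000e+00  1.900000e-03  9.000000e-04  2.207694e+02]
 [ 0.000000e+00  0.000000e+00  0.000000e+00  1.000000e+00]] 0.6746730386306332 [-0.0258852   0.4771261  -2.70900659]
dist 206.0 rot [ 0.      0.0009 -0.0019]
[0.7, 2.1, -25.6, 0.0, 0.0001, -0.0002]
[0.7, 2.1, -25.6, 0.0, 0.0001, -0.0002]
[0.7, 2.1, -25.6, 0.0, 0.0001, -0.0002]
[0.7, 2.1, -25.6, 0.0, 0.0001, -0.0002]
[0.7, 2.1, -25.6, 0.0, 0.0001, -0.0002]
[0.7, 2.1, -25.6, 0.0, 0.0001, -0.0002]
[0.7, 2.1, -25.6, 0.0, 0.0001, -0.0002]
[0.7, 2.1, -25.6, 0.0, 0.0001, -0.0002]
```

View pics/w10.png

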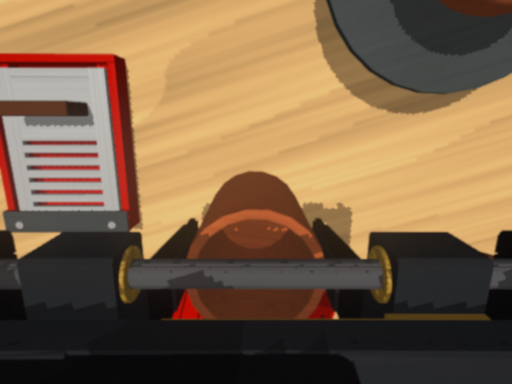

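The beaker is held upright (2.7 N weight). Moving it over the grate.

Call:
step_arm(rows=[[0.5,1,-12,0,0,0],[0.5,2,-25,0,0,0],[0.5,2,-30,0,0,0],[0.5,2,-35,0,0,0],[0.5,2,-35,0,0,0],[0.5,2,-30,0,0,0],[0.5,2,-18,0,0,0],[0.5,1,-8,0,0,0]])

```text
t: 20.65
eef_pos: [526.3, -193.4, 206.9]
tcp_rot: [-1.937, 1.556, 2.489]
ft_force: [0.4, -0.7, -1.7]
opening: 0.676
```

Call:
step_arm(rows=[[0,0,0,0,0,0],[0,0,0,0,0,0]])

```text
t: 20.9
eef_pos: [526.1, -193.8, 206.5]
tcp_rot: [-1.913, 1.556, 2.513]
ft_force: [0.2, -0.2, -1.4]
opening: 0.674
```

Run:
```python
from h import *
T=pose();print(T.round(4),env.state()['opening'],env.state()['ft_force'])
print('tray',Rt.T@(T[:3,3]-[*TC,0]))
plan([*(TC+(Rt@[-18,0,0])[:2]),150],down(TY-np.pi/2),4)
```

```text
[[-1.210000e-02  9.591000e-01 -2.829000e-01  5.261309e+02]
 [ 8.800000e-03 -2.828000e-01 -9.591000e-01 -1.938497e+02]
 [-9.999000e-01 -1.410000e-02 -5.000000e-03  2.064641e+02]
 [ 0.000000e+00  0.000000e+00  0.000000e+00  1.000000e+00]] 0.6740313564757506 [ 0.15446128 -0.16833006 -1.41391775]
tray [-24.3915501   -2.01862335 206.46405246]
dist 56.9 rot [-0.0006 -0.005   0.0141]
[14.1, 1.8, -0.4, -0.0001, -0.0013, 0.0035]
[14.1, 1.7, -0.5, -0.0001, -0.0013, 0.0035]
[14.1, 1.7, -0.5, -0.0001, -0.0013, 0.0035]
[14.1, 1.6, -0.5, -0.0001, -0.0013, 0.0035]
```

Call:
step_arm(rows=[[14,1.8,-0.5,0,-0.001,0.0035],[14,1.8,-0.5,0,-0.001,0.0035],[14,1.8,-0.5,0,-0.001,0.0035],[10,1.5,-0.5,0,-0.001,0.0035],[0,0,0,0,0,0]])

```text
t: 21.52
eef_pos: [532.5, -195.0, 149.5]
tcp_rot: [-2.339, 1.569, 2.084]
ft_force: [0.5, 0.3, -2.3]
opening: 0.672
```

Run:
```python
from h import *
T=pose();print(T.round(4),env.state()['opening'],env.state()['ft_force'])
print('tray',Rt.T@(T[:3,3]-[*TC,0]))
plan([*(TC+(Rt@[-18,0,0])[:2]),113],down(TY-np.pi/2),4)
im=env.read_camera('side');crop(im,220,60,370,170,5,'pics/e1.png')
im=env.read_camera('wrist');cv2.imwrite('pics/w11.png',im[:,:,::-1])
```

```text
[[-6.000000e-04  9.585000e-01 -2.852000e-01  5.324919e+02]
 [ 1.200000e-03 -2.852000e-01 -9.585000e-01 -1.950089e+02]
 [-1.000000e+00 -1.000000e-03 -9.000000e-04  1.495042e+02]
 [ 0.000000e+00  0.000000e+00  0.000000e+00  1.000000e+00]] 0.6718600330902166 [ 0.46255513  0.25222032 -2.31307698]
tray [-17.96213752  -1.33461392 149.50417824]
dist 36.5 rot [-0.003  -0.0009  0.0009]
[9.1, -0.0, -0.3, -0.0007, -0.0002, 0.0002]
[9.1, -0.0, -0.3, -0.0007, -0.0002, 0.0002]
[9.1, -0.0, -0.3, -0.0007, -0.0002, 0.0002]
[9.1, -0.0, -0.3, -0.0007, -0.0002, 0.0002]
```

View pics/e1.png

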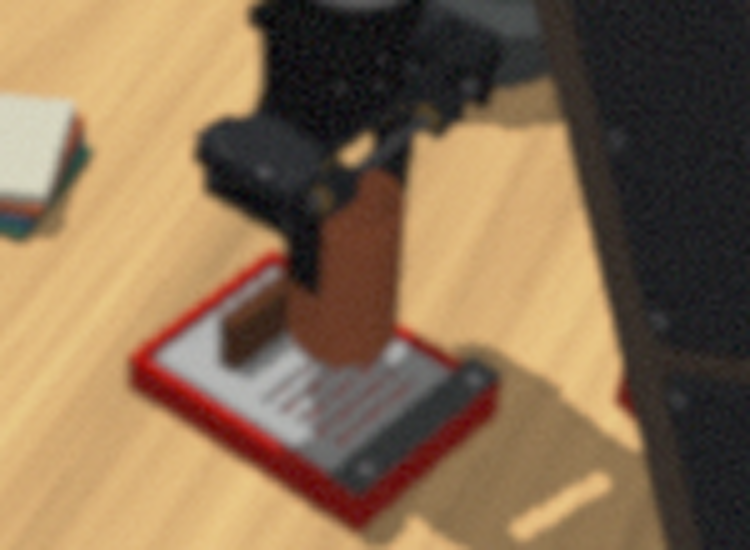

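View pics/w11.png

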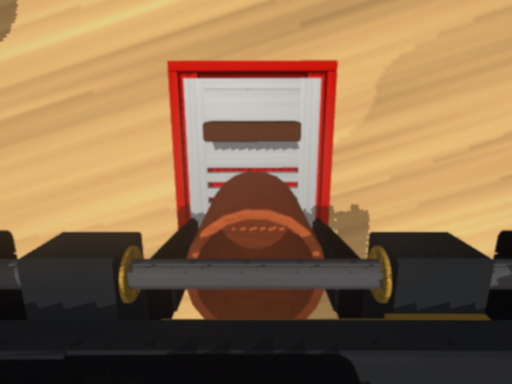

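The beaker is centred over the slats, between the lip and the handle. Lowering it to just above contact.

Call:
step_arm(rows=[[9,0,-0.3,0,0,0],[9,0,-0.3,0,0,0],[9,0,-0.3,0,0,0],[7,0,-0.3,0,0,0],[3,0,0,0,0,0],[0,0,0,0,0,0]])

```text
t: 22.38
eef_pos: [533.4, -194.0, 111.5]
tcp_rot: [1.884, 1.569, 0.024]
ft_force: [0.5, -0.7, -1.0]
opening: 0.677
```

Run:
```python
from h import *
T=pose();print(T.round(4),env.state()['opening'],env.state()['ft_force'])
print('tray',Rt.T@(T[:3,3]-[*TC,0]))
im=env.read_camera('side');crop(im,220,60,370,170,5,'pics/e2.png')
```

```text
[[ 1.600000e-03  9.585000e-01 -2.850000e-01  5.334436e+02]
 [ 0.000000e+00 -2.850000e-01 -9.585000e-01 -1.939555e+02]
 [-1.000000e+00  1.500000e-03 -5.000000e-04  1.114627e+02]
 [ 0.000000e+00  0.000000e+00  0.000000e+00  1.000000e+00]] 0.6770574037605983 [ 0.46201001 -0.71851963 -1.01782424]
tray [-1.73464942e+01 -5.53703771e-02  1.11462692e+02]
```

View pics/e2.png

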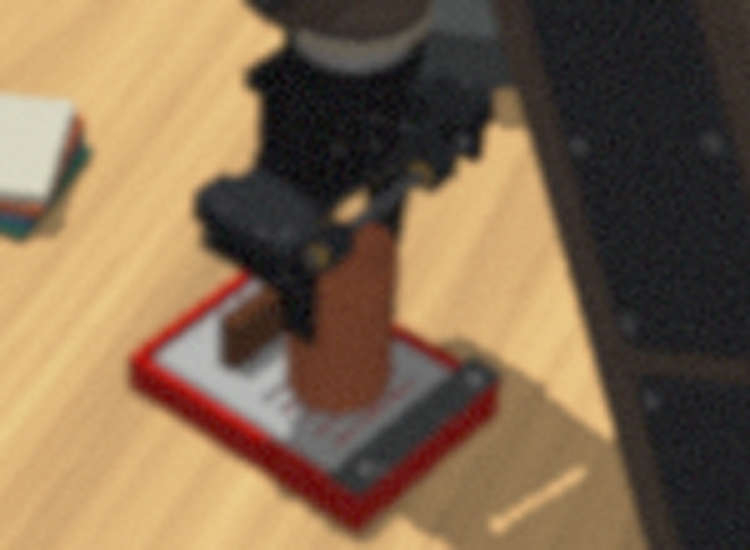

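Call:
step_arm(rows=[[0.8,0,0,0,0,0],[0.8,0,0,0,0,0],[0.6,0,0,0,0,0]])

```text
t: 22.8
eef_pos: [533.8, -194.1, 109.9]
tcp_rot: [1.649, 1.568, -0.211]
ft_force: [0.4, -0.5, -2.5]
opening: 0.673
```

Call:
step_arm(rows=[[0.5,0,0,0,0,0],[0.5,0,0,0,0,0]])

```text
t: 23.05
eef_pos: [533.8, -194.1, 109.0]
tcp_rot: [1.638, 1.568, -0.222]
ft_force: [0.2, -0.3, -2.3]
opening: 0.679
```

Call:
step_arm(rows=[[0.6,0,0,0,0,0],[0.5,0,0,0,0,0]])

```text
t: 23.3
eef_pos: [534.0, -194.1, 108.6]
tcp_rot: [1.6, 1.567, -0.26]
ft_force: [-2.6, 1.6, 6.5]
opening: 0.677
```

Contact made (F z +6.5 N). Releasing.

Call:
step_arm(rows=[[0,0,0,0,0,0],[0,0,0,0,0,0],[0,0,0,0,0,0]], grip=92)

```text
t: 23.68
eef_pos: [534.2, -194.3, 108.9]
tcp_rot: [1.555, 1.566, -0.305]
ft_force: [0.2, -0.3, 0.0]
opening: 0.932
```

Run:
```python
from h import *
T=pose();print(T.round(4),env.state()['opening'],env.state()['ft_force'])
im=env.read_camera('wrist');cv2.imwrite('pics/w12.png',im[:,:,::-1])
```

```text
[[ 4.600000e-03  9.586000e-01 -2.849000e-01  5.342273e+02]
 [-1.400000e-03 -2.849000e-01 -9.586000e-01 -1.942578e+02]
 [-1.000000e+00  4.800000e-03  1.000000e-04  1.089412e+02]
 [ 0.000000e+00  0.000000e+00  0.000000e+00  1.000000e+00]] 0.9319592508649643 [ 0.19009249 -0.28335036  0.01358887]
```

View pics/w12.png

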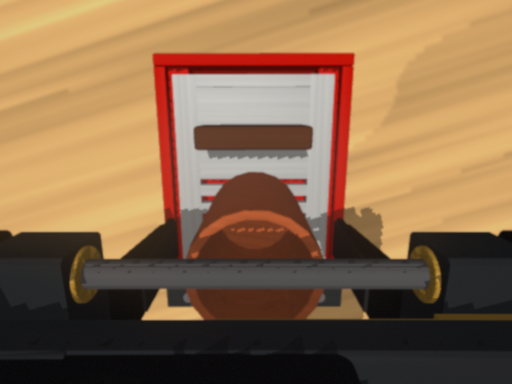

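The fingers are clear on both sides (beaker cols 188–323). Retreating straight up, then back off so the cameras can check.

Call:
step_arm(rows=[[-10,0,0,0,0,0],[-25,0,0,0,0,0],[-40,0,0,0,0,0],[-50,0,0,0,0,0],[-50,0,0,0,0,0],[-30,0,0,0,0,0],[0,0,0,0,0,0]])

```text
t: 24.6
eef_pos: [532.7, -193.8, 324.3]
tcp_rot: [1.516, 1.564, -0.344]
ft_force: [0.7, -0.3, 0.5]
opening: 0.967
```

Call:
step_arm(rows=[[0,-15,0,0,0,0],[0,-15,0,0,0,0],[0,-10,0,0,0,0],[0,0,0,0,0,0],[0,0,0,0,0,0]])

```text
t: 25.22
eef_pos: [490.1, -180.9, 321.5]
tcp_rot: [1.865, 1.569, 0.005]
ft_force: [0.4, -0.7, 0.5]
opening: 0.967
```

Run:
```python
from h import *
T=pose();np.save('T13.npy',T);print(T.round(4),env.state()['t'])
im=env.read_camera('wrist');cv2.imwrite('pics/w13.png',im[:,:,::-1]);crop(im,150,0,350,150,4,'pics/e3.png')
im=env.read_camera('side');cv2.imwrite('pics/side9.png',im[:,:,::-1]);crop(im,220,60,370,170,5,'pics/e4.png')
```

```text
[[ 1.700000e-03  9.585000e-01 -2.852000e-01  4.901084e+02]
 [ 0.000000e+00 -2.852000e-01 -9.585000e-01 -1.808773e+02]
 [-1.000000e+00  1.700000e-03 -5.000000e-04  3.214883e+02]
 [ 0.000000e+00  0.000000e+00  0.000000e+00  1.000000e+00]] 25.225
```

View pics/w13.png

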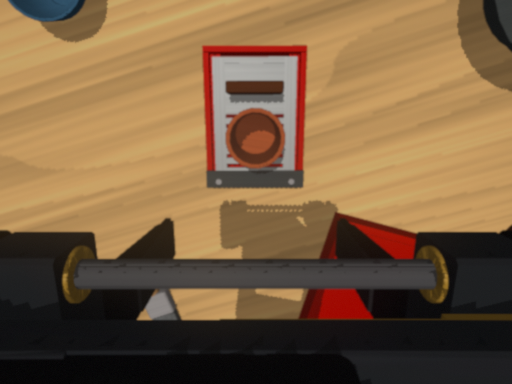

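View pics/e4.png

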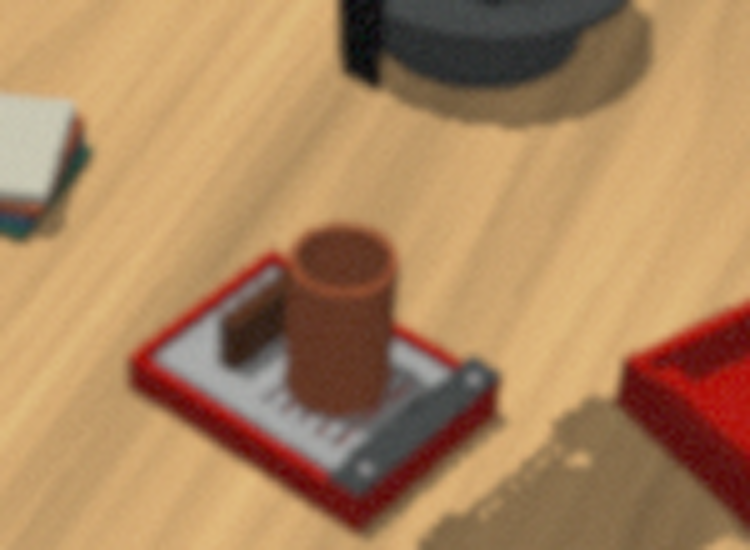

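View pics/side9.png

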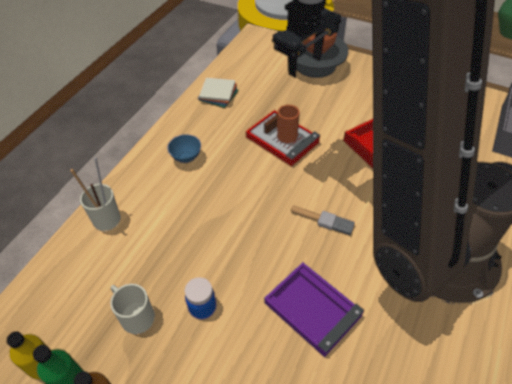

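View pics/e3.png

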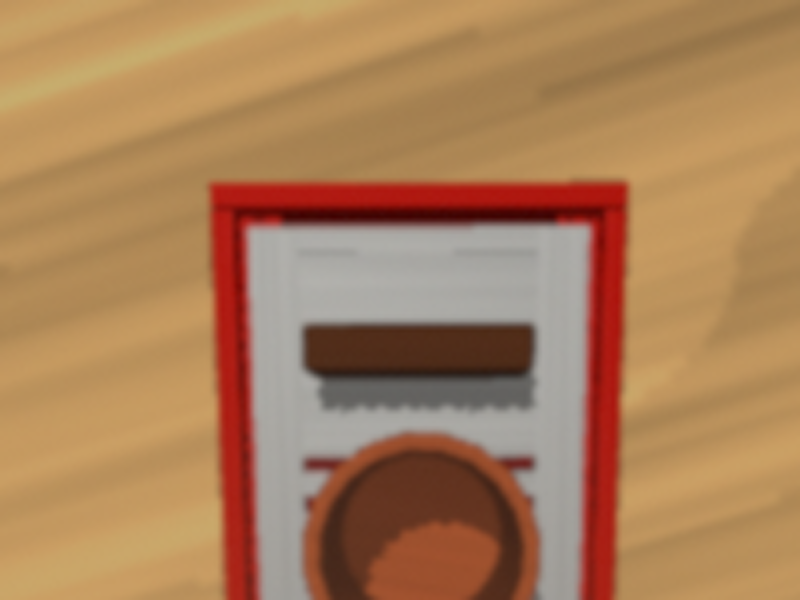

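Run:
```python
from h import *
T=np.load('T13.npy')
def un(p,x0=150,y0=0,k=4): return (np.array(p,float)+.5)/k-.5+[x0,y0]
f=lambda px,z:((toplane('wrist',un(px),z,T)-[*TC,0])@Rt).round(1).tolist()
print('grate +x corners',f([(246,225),(594,225)],26),'handle top',f([(305,326),(534,326),(530,372),(308,372)],66))
print('far corners',f([(210,184),(627,184)],28))
print('rim L,R,top',f([(305,550),(541,550),(422,433)],126))
im=cv2.imread('pics/w13.png');hsv=cv2.cvtColor(im,cv2.COLOR_BGR2HSV)
m=cv2.inRange(hsv,(5,150,60),(14,210,230))[100:172,215:295];c=max(cv2.findContours(m,cv2.RETR_EXTERNAL,cv2.CHAIN_APPROX_NONE)[0],key=cv2.contourArea)
e=cv2.fitEllipse(c);x,y=e[0][0]+215,e[0][1]+100;print(e,((toplane('wrist',[(x,y)],126,T)-[*TC,0])@Rt).round(1))
```

```text
grate +x corners [[79.3, 55.7, 26.0], [79.0, -56.3, 26.0]] handle top [[44.6, 34.0, 66.0], [44.4, -34.3, 66.0], [31.3, -33.3, 66.0], [31.5, 33.4, 66.0]]
far corners [[91.1, 66.5, 28.0], [90.7, -66.2, 28.0]]
rim L,R,top [[-17.3, 30.1, 126.0], [-17.4, -32.3, 126.0], [12.5, -0.9, 126.0]]
((40.013343811035156, 38.08551788330078), (57.007568359375, 58.65298080444336), 172.7801513671875) [[-18.4  -0.7 126. ]]
```

Run:
```python
from h import *
print(env.job_done()); print(env.state()['t'])
```

```text
the job is handed in; nothing more can be done
None
the job is handed in; nothing more can be done
```

I seated the drain grate in the smaller red tray with its far edge under the lip. I then stood the terracotta beaker on the slats and handed the job in at about 25 s of the 59 s. No verdict is reported on hand-in.

- **Grate:** I slid the edge under the lip with the handle end raised about 0.15 rad and felt no contact. I then rotated it flat and let it down on the ledges with about 7 N of contact. By the last camera check its centre is about 1–2 mm towards the lip from the tray's centre and 0.3 mm off in y, against limits of 6 mm.
- **Beaker:** It touched down with about 9 N. By the last check its axis is at grate x ≈ −17 mm and y ≈ −1 mm. It looks upright in both the side and wrist views; I did not measure the angle.
- **Rest of the scene:** The jar, bowl and mug look unmoved in the side picture. The gripper is clear of everything.

No check failed. The wrist and top cameras agreed on the tray to about 2 mm. The one odd reading was low wrist force before the beaker touched down (−1.0 N against about −2.5 N expected). The next readings were normal, so I took it as noise.

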